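# Pack spigots and scan the cartons out

## Task

Put one lighting spigot (the square collar with a round stub at each end) from the crate into each open carton on the bench; spare spigots and all the other parts stay in the crate. When every carton has its spigot, pick up the hand scanner and, going from the lowest carton to the tallest, aim its window at the middle of the label on each carton's flap from about 10 cm away and hold it steady there for two seconds. Lastly lay the scanner back on its stand the way it lay at the start and let go; leave the other things on the bench where they are.

Things in the scene. Friction and masses are not known exactly. Their poses are not given: they have to be found in the camera images.
- crate: open plastic crate, 440 (x) x 280 (y) x 50 mm high, walls and floor 5 mm, fixed; origin at the centre of its underside, z up. Eight metal parts lie in it on its floor, in any order.
- spigot0: lighting spigot: a square steel collar 28 x 28 mm and 34 mm long with a round 18 mm stub out of each end, 90 mm overall, 180 g; origin at the centre of the collar, x along the length. Four alike lie in the crate, collar on the floor.
- spigot1: lighting spigot: a square steel collar 28 x 28 mm and 34 mm long with a round 18 mm stub out of each end, 90 mm overall, 180 g; origin at the centre of the collar, x along the length. Four alike lie in the crate, collar on the floor.
- spigot2: lighting spigot: a square steel collar 28 x 28 mm and 34 mm long with a round 18 mm stub out of each end, 90 mm overall, 180 g; origin at the centre of the collar, x along the length. Four alike lie in the crate, collar on the floor.
- spigot3: lighting spigot: a square steel collar 28 x 28 mm and 34 mm long with a round 18 mm stub out of each end, 90 mm overall, 180 g; origin at the centre of the collar, x along the length. Four alike lie in the crate, collar on the floor.
- flange0: round flange: disc 68 mm across, 8 mm thick, with a 24 mm boss up to 32 mm high; origin under its centre; to be left in the crate
- flange1: round flange: disc 68 mm across, 8 mm thick, with a 24 mm boss up to 32 mm high; origin under its centre; to be left in the crate
- hook0: U-shaped pipe clamp lying flat, 57 (x) x 70 (y) x 24 mm high; origin at its underside; to be left in the crate
- hook1: U-shaped pipe clamp lying flat, 57 (x) x 70 (y) x 24 mm high; origin at its underside; to be left in the crate
- carton_low: open cardboard carton, the lowest of the three kinds: 130 (x) x 105 (y) x 44 mm high, walls and floor 4 mm, loose, 400 g; origin at the centre of its underside, z up. A level flap 54 mm long juts out at rim height on its +x side (far from the robot). Two or three cartons stand on the bench, in any order; this one may be absent (None).
- carton_low_label (a point): centre of the 44 mm square white label with black bars lying face up on the flap of carton_low, 45 mm above the bench; axes as the carton's
- carton_mid: open cardboard carton, the middle-height of the three kinds: 142 (x) x 115 (y) x 60 mm high, walls and floor 4 mm, loose, 400 g; origin at the centre of its underside, z up. A level flap 54 mm long juts out at rim height on its +x side (far from the robot). Two or three cartons stand on the bench, in any order; this one may be absent (None).
- carton_mid_label (a point): centre of the 44 mm square white label with black bars lying face up on the flap of carton_mid, 61 mm above the bench; axes as the carton's
- carton_tall: open cardboard carton, the tallest of the three kinds: 155 (x) x 125 (y) x 76 mm high, walls and floor 4 mm, loose, 400 g; origin at the centre of its underside, z up. A level flap 54 mm long juts out at rim height on its +x side (far from the robot). Two or three cartons stand on the bench, in any order; this one may be absent (None).
- carton_tall_label (a point): centre of the 44 mm square white label with black bars lying face up on the flap of carton_tall, 77 mm above the bench; axes as the carton's
- scanner: hand scanner, 220 g: a straight grey handle 120 (x) x 34 (y) x 32 mm high, with a black head 50 mm long and 42 wide bent 45 degrees down at its +x end, orange key on top; origin at the centre of the handle's underside, z up; reaches 33 mm below the handle's underside at the head. It lies on the stand, handle level, head hanging over the stand's +x end.
- scanner_window (a point): centre of the glass window at the tip of the scanner's head, in the scanner's frame at (94.5, 0, -16.5) mm; this point's x axis is the sight line out of the window (45 degrees forward and down when the handle is level), y as the scanner's
- stand: black block with a flat rubber top, 90 (x) x 70 (y) x 70 mm high, fixed; origin at the centre of its underside; scanner's rest
- stand_seat (a point): point on the stand's flat top (70 mm above the bench, 10 mm towards its +x end) where the scanner's origin lies at the start; axes as the stand's, the scanner's x along the stand's x
- tape_roll: bystander: amber roll of packing tape lying flat, 100 mm across, 48 high, open middle; to be left alone
- spray_bottle: bystander: blue bottle, 66 mm across, 190 high; to be left alone
- can: bystander: can, 66 mm across, 100 high; to be left alone
- mug: bystander: white mug, 80 mm across, 95 high, left of the scanner stand; to be left alone
- small_carton: bystander: closed carton 100 x 70 x 60 mm, beyond the crate; to be left alone

How it is judged (in metres and radians):
On the way, in this order (a step that is already met when the one before it is completed fails the run):
1. every carton present holds exactly one spigot, lying on its floor (((horizontal distance between spigot0 and carton_low below 0.055 m and z of spigot0 in the frame of carton_low below 0.04 m and horizontal distance between each of spigot1, spigot2, spigot3 and carton_low above 0.075 m) or (horizontal distance between spigot1 and carton_low below 0.055 m and z of spigot1 in the frame of carton_low below 0.04 m and horizontal distance between each of spigot0, spigot2, spigot3 and carton_low above 0.075 m) or (horizontal distance between spigot2 and carton_low below 0.055 m and z of spigot2 in the frame of carton_low below 0.04 m and horizontal distance between each of spigot0, spigot1, spigot3 and carton_low above 0.075 m) or (horizontal distance between spigot3 and carton_low below 0.055 m and z of spigot3 in the frame of carton_low below 0.04 m and horizontal distance between each of spigot0, spigot1, spigot2 and carton_low above 0.075 m)) and ((horizontal distance between spigot0 and carton_mid below 0.06 m and z of spigot0 in the frame of carton_mid below 0.04 m and horizontal distance between each of spigot1, spigot2, spigot3 and carton_mid above 0.075 m) or (horizontal distance between spigot1 and carton_mid below 0.06 m and z of spigot1 in the frame of carton_mid below 0.04 m and horizontal distance between each of spigot0, spigot2, spigot3 and carton_mid above 0.075 m) or (horizontal distance between spigot2 and carton_mid below 0.06 m and z of spigot2 in the frame of carton_mid below 0.04 m and horizontal distance between each of spigot0, spigot1, spigot3 and carton_mid above 0.075 m) or (horizontal distance between spigot3 and carton_mid below 0.06 m and z of spigot3 in the frame of carton_mid below 0.04 m and horizontal distance between each of spigot0, spigot1, spigot2 and carton_mid above 0.075 m)) and ((horizontal distance between spigot0 and carton_tall below 0.066 m and z of spigot0 in the frame of carton_tall below 0.04 m and horizontal distance between each of spigot1, spigot2, spigot3 and carton_tall above 0.075 m) or (horizontal distance between spigot1 and carton_tall below 0.066 m and z of spigot1 in the frame of carton_tall below 0.04 m and horizontal distance between each of spigot0, spigot2, spigot3 and carton_tall above 0.075 m) or (horizontal distance between spigot2 and carton_tall below 0.066 m and z of spigot2 in the frame of carton_tall below 0.04 m and horizontal distance between each of spigot0, spigot1, spigot3 and carton_tall above 0.075 m) or (horizontal distance between spigot3 and carton_tall below 0.066 m and z of spigot3 in the frame of carton_tall below 0.04 m and horizontal distance between each of spigot0, spigot1, spigot2 and carton_tall above 0.075 m)) and linear speed of each of spigot0, spigot1, spigot2, spigot3 below 0.03 m/s), for 0.2 s.
2. scanner aimed steadily at the label of carton_low (if present) (x of carton_low_label in the frame of scanner_window between 0.05 and 0.16 m and y of carton_low_label in the frame of scanner_window between -0.018 and 0.018 m and z of carton_low_label in the frame of scanner_window between -0.018 and 0.018 m and z of scanner_window in the frame of carton_low_label above 0.03 m), for 1.5 s.
3. scanner aimed steadily at the label of carton_mid (if present) (x of carton_mid_label in the frame of scanner_window between 0.05 and 0.16 m and y of carton_mid_label in the frame of scanner_window between -0.018 and 0.018 m and z of carton_mid_label in the frame of scanner_window between -0.018 and 0.018 m and z of scanner_window in the frame of carton_mid_label above 0.03 m), for 1.5 s.
4. scanner aimed steadily at the label of carton_tall (if present) (x of carton_tall_label in the frame of scanner_window between 0.05 and 0.16 m and y of carton_tall_label in the frame of scanner_window between -0.018 and 0.018 m and z of carton_tall_label in the frame of scanner_window between -0.018 and 0.018 m and z of scanner_window in the frame of carton_tall_label above 0.03 m), for 1.5 s.
At the end, for the whole second after the job is handed in: Each carton holds exactly one spigot (centre under 40 mm above its underside); other spigots and parts are in the crate; all at rest. Scanner at rest on its stand: level within 0.15 rad, origin within 25 mm of stand_seat, along the stand within 0.35 rad (all of step 1 and ((x of spigot0 in the frame of crate between -0.22 and 0.22 m and y of spigot0 in the frame of crate between -0.14 and 0.14 m and z of spigot0 in the frame of crate between -0.005 and 0.05 m) or horizontal distance between spigot0 and carton_low below 0.055 m or horizontal distance between spigot0 and carton_mid below 0.06 m or horizontal distance between spigot0 and carton_tall below 0.066 m) and ((x of spigot1 in the frame of crate between -0.22 and 0.22 m and y of spigot1 in the frame of crate between -0.14 and 0.14 m and z of spigot1 in the frame of crate between -0.005 and 0.05 m) or horizontal distance between spigot1 and carton_low below 0.055 m or horizontal distance between spigot1 and carton_mid below 0.06 m or horizontal distance between spigot1 and carton_tall below 0.066 m) and ((x of spigot2 in the frame of crate between -0.22 and 0.22 m and y of spigot2 in the frame of crate between -0.14 and 0.14 m and z of spigot2 in the frame of crate between -0.005 and 0.05 m) or horizontal distance between spigot2 and carton_low below 0.055 m or horizontal distance between spigot2 and carton_mid below 0.06 m or horizontal distance between spigot2 and carton_tall below 0.066 m) and ((x of spigot3 in the frame of crate between -0.22 and 0.22 m and y of spigot3 in the frame of crate between -0.14 and 0.14 m and z of spigot3 in the frame of crate between -0.005 and 0.05 m) or horizontal distance between spigot3 and carton_low below 0.055 m or horizontal distance between spigot3 and carton_mid below 0.06 m or horizontal distance between spigot3 and carton_tall below 0.066 m) and x of flange0 in the frame of crate between -0.22 and 0.22 m and y of flange0 in the frame of crate between -0.14 and 0.14 m and z of flange0 in the frame of crate between -0.005 and 0.05 m and x of flange1 in the frame of crate between -0.22 and 0.22 m and y of flange1 in the frame of crate between -0.14 and 0.14 m and z of flange1 in the frame of crate between -0.005 and 0.05 m and x of hook0 in the frame of crate between -0.22 and 0.22 m and y of hook0 in the frame of crate between -0.14 and 0.14 m and z of hook0 in the frame of crate between -0.005 and 0.05 m and x of hook1 in the frame of crate between -0.22 and 0.22 m and y of hook1 in the frame of crate between -0.14 and 0.14 m and z of hook1 in the frame of crate between -0.005 and 0.05 m and horizontal distance between scanner and stand_seat below 0.025 m and z of scanner in the frame of stand_seat between -0.01 and 0.01 m and angle between scanner's own z axis and vertical below 0.15 rad and x of scanner_window in the frame of stand_seat above 0.05 m and angle between the x axis of scanner and the x axis of stand, either way round below 0.35 rad and linear speed of scanner below 0.03 m/s); the robot touches nothing.
It fails at once if tape_roll is moved more than 40 mm (distance of tape_roll from where it was at the start of the episode above 0.04 m).
It fails at once if spray_bottle is moved more than 40 mm (distance of spray_bottle from where it was at the start of the episode above 0.04 m).
It fails at once if can is moved more than 40 mm (distance of can from where it was at the start of the episode above 0.04 m).
It fails at once if mug is moved more than 40 mm (distance of mug from where it was at the start of the episode above 0.04 m).
It fails at once if small_carton is moved more than 40 mm (distance of small_carton from where it was at the start of the episode above 0.04 m).
Of carton_low, carton_mid, carton_tall only 2 to 3 are there at a start; the rules pass over those that are not, and their reading is None.
At some moment in a run one of carton_low, carton_mid, carton_tall may be knocked a few centimetres aside while the robot is not near it.
It also fails if it takes over 210 s, if anything falls off the work surface, if the arm or the gripper's body presses on something with over 40 N, if the wrist force passes 120 N, or if a joint passes its speed limit or range.

## Robot

A 6-joint arm with a two-finger parallel gripper is mounted at the origin on the work surface. World frame = base frame: x ahead of the robot, y to its left, z up, the work surface at z = 0. Lengths are in m, angles in degrees, forces in N, time in s.
With the tool pointing down it reaches from about 0.4 to 0.825 m from the base axis. Payload 7 kg.
Tool frame: the origin (TCP) lies midway between the tips of the shut fingers; the grasp point (between the pads) lies 19 mm behind it (ctrl.grasp_offset is the distance from the TCP to the grasp point, in m); z points along the fingers, x is the direction in which the jaws open and shut, and the axes are right-handed (so a half turn about z gives the same grasp; the last joint's range is limited). The gripper opens to 88 mm and grips with 3 to 60 N. Pads are 19 mm wide; open, the fingers measure 130 mm over their backs; the gripper's body (78 mm by 193 mm) begins 47 mm behind the grasp point.
Start: joints at [-53.91, 20.546, 0.682, 0, -70.136, -16.507], TCP at [0.226, -0.636, 0.227] pointing down, gripper open.
Joint ranges: [-176.03, 176.03], [-82.01, 121.73], [-58.28, 71.71], [-173.87, 95.51], [-174.79, -0.11], [-173.66, 173.66]. Speed limits (degrees/s): [136.94, 136.94, 172.46, 180, 180, 180].

## Interface

Orientations are given as [roll, pitch, yaw] about the fixed x, y, z axes, in that order (R = Rz(yaw) Ry(pitch) Rx(roll)).
In Python, from plant import sensors, snapshot, order, ctrl gives the robot as it stands.
- The arm moves only by the tool send_rows, never from a script. Its argument "commands" is a list of rows, each a list of 3 entries, a list of its own where there are three numbers: the closure, from 0 (fully open) to 1 (shut), then the shift along the world's x, y, z in units of 0.25 m (1.0 is 0.25 m), then the turn, a rotation vector about the world's x, y, z in units of 360 degrees (1.0 is 360 degrees). In form: [[hand, [x, y, z], [ax, ay, az]], ...]. A call has 1 to 12 rows; each row shifts and turns the pose as measured when the row begins; what a row does not reach is not made up. A row lasts 1/10 s, in which the tool goes at most 50 mm and 8.59 degrees, less where a joint would pass 70% of its speed; a pose out of reach is approached as far as the arm can. A call with a number of a shift or a turn outside -1 to 1 is refused whole. A call with a gripper value outside its range is refused whole. The fingers move at their own pace and stop on an object; the grip force is fixed at half the most. Time passes only in rows, so rows that do not move let the fingers close. It gives the time, the measured TCP pose, the force and the opening at its end, in the units of the state.
- sensors.get_obs(): the state, without advancing time (a new reading comes with each control period).
- snapshot(name): name is "side" or "top" or "wrist"; returns a dict with "color" (400x640x3 uint8, blue, green, red), "z_map" (400x640 float32, m along the optical axis (not along the pixel's ray), 0 where there is no reading), "mtx" (3x3 intrinsics, pixels), "k1" (the pictures are not rectified: a ray, as slopes to the right and down, at radius r is drawn at 1 + k1 r^2 times it, then the intrinsics apply), "xyz" and "attitude" of the camera in the world. Camera axes: x right, y down, z forward; pixel columns grow to the right and rows downward; lengths in m; the calibration is good to about 2 mm. A picture is of the moment at which its call begins.
- order.close_job(): hands the job in, once; it reports no verdict.
The state is a dict: "clock": time; "joint_pos": joint angles; "qvel": joint speeds; "tau": joint torques, N m; "tool_pos": TCP position; "orientation": TCP orientation; "force": force on the tool from outside, world axes, zero at the start; "moment": the same for the moment, N m; "opening": finger opening in m.
Only numpy, scipy, OpenCV 4.12 (cv2) and the standard library are available. Lean on these libraries where they do the work, as an engineer would, in place of code of your own. Each camera call takes 0.05 s, during which the arm holds its last target.

## Working session

There is one attempt and no reset: what is moved stays moved. The work goes in short steps, Python scripts to look and compute and a tool call to move; the robot and the scene stay as the last step left them, time stands still between calls to the robot, and variables do not carry over. Pictures are saved under pics/ and viewed, and the job is handed in when it is done.

Besides the shell and the picture viewer there is one more tool, called after "Call:" by a JSON object that holds its "api" and its "payload". send_rows: Moves the arm, as the interface text tells. Its arguments: {"type":"object","properties":{"commands":{"type":"array","items":{"type":"array"}}},"required":["commands"]}

```bash
ls -la; mkdir -p pics
python3 - <<'E'
from plant import sensors, snapshot, order, ctrl
import cv2,numpy as np
print(sensors.get_obs()); print(ctrl.grasp_offset)
for n in ["side","top","wrist"]:
    s=snapshot(n); cv2.imwrite(f"pics/{n}0.png",s["color"]); print(n,s["mtx"],s["k1"],s["xyz"],s["attitude"])
    np.savez(f"{n}0.npz",**s)
E
```

```text
total 12
drwxr-xr-x  3 agent agent 4096 Dec  6 22:33 .
drwxr-xr-x 23 root  root  4096 Dec  6 22:33 ..
drwxr-xr-x  2 agent agent 4096 Dec  6 22:33 pics
{'clock': 0.0, 'joint_pos': array([-5.39082982e+01,  2.05890147e+01,  6.33372689e-01, -1.97607408e-02,
       -7.01340671e+01, -1.65074841e+01]), 'qvel': array([-0.08226581,  0.05350815,  0.00217605, -0.0044966 ,  0.04269372,
        0.0120274 ]), 'tau': array([-1.64651410e-03, -5.82718956e+01,  2.93042958e+01,  6.99677020e+00,
        6.79421137e-03, -1.34868901e-04]), 'tool_pos': array([ 0.22607354, -0.63550318,  0.22564807]), 'orientation': array([-1.79992318e+02, -9.12903073e-02,  1.09577482e+02]), 'force': array([ 0.24998286, -0.50712043, -0.14583293]), 'moment': array([-9.50757825e-03,  1.76448814e-05, -1.71229237e-02]), 'opening': 0.08804946475083086}
0.0188
side [[386.57779559   0.         320.42142066]
 [  0.         386.57779559 203.00470625]
 [  0.           0.           1.        ]] -0.04894778971026257 [0.10796247 0.82811704 1.16456067] [-139.91464187   -0.70623179 -150.09380775]
top [[468.225039     0.         318.8064259 ]
 [  0.         468.225039   195.08740394]
 [  0.           0.           1.        ]] -0.02852517242004341 [0.27639165 0.01415378 1.41893521] [-1.67166799e+02 -1.50659092e-01 -8.81512902e+01]
wrist [[310.81755206   0.         319.8080627 ]
 [  0.         310.81755206 203.50415368]
 [  0.           0.           1.        ]] -0.011908134630779575 [ 0.14960475 -0.66337455  0.38512544] [ 1.62600179e+02 -1.07125612e-01  1.09579377e+02]
```

View pics/top0.png

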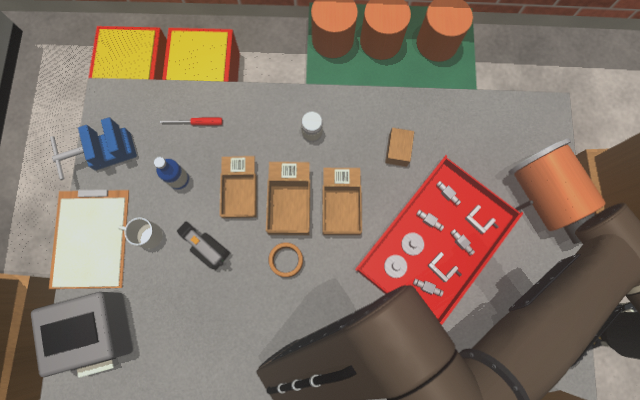

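View pics/side0.png

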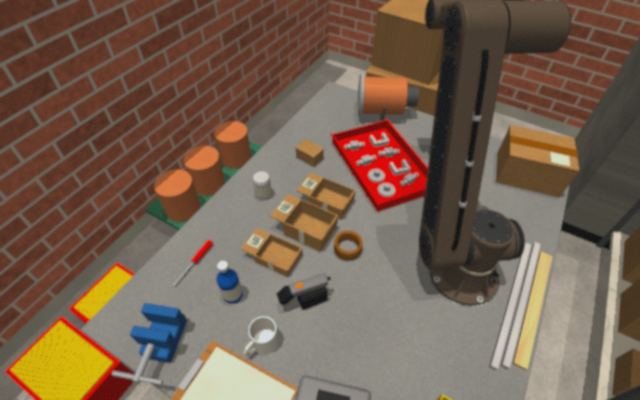

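View pics/wrist0.png

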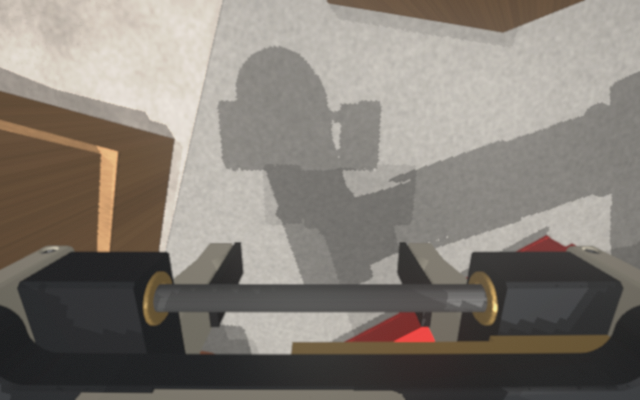

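```bash
cat > h.py <<'E'
import numpy as np,cv2
from scipy.spatial.transform import Rotation as R
def rays(s,px):
    d=np.array([float(s["k1"]),0,0,0,0])
    u=cv2.undistortPoints(np.array(px,float).reshape(-1,1,2),s["mtx"],d).reshape(-1,2)
    return np.c_[u,np.ones(len(u))]
def Rc(s): return R.from_euler('xyz',s["attitude"],degrees=True).as_matrix()
def onplane(s,px,z):
    d=rays(s,px)@Rc(s).T; c=np.array(s["xyz"]); t=(z-c[2])/d[:,2]
    return c+d*t[:,None]
def deproj(s,px=None):
    h,w=s["z_map"].shape
    if px is None:
        v,u=np.mgrid[0:h,0:w]; px=np.c_[u.ravel(),v.ravel()]
    px=np.array(px,int); z=s["z_map"][px[:,1],px[:,0]]
    P=rays(s,px)*z[:,None]
    W=P@Rc(s).T+np.array(s["xyz"]); W[z==0]=np.nan
    return W
def project(s,P):
    P=np.atleast_2d(P); c=(P-np.array(s["xyz"]))@Rc(s); x=c[:,:2]/c[:,2:]
    r2=(x**2).sum(1,keepdims=True); x=x*(1+float(s["k1"])*r2)
    return np.c_[x[:,0]*s["mtx"][0,0]+s["mtx"][0,2],x[:,1]*s["mtx"][1,1]+s["mtx"][1,2]]
def load(f): return dict(np.load(f))
E
python3 - <<'E'
from h import *
s=load("top0.npz")
c=s["color"]
cv2.imwrite("pics/topA.png",cv2.resize(c[140:320,160:540],None,fx=2.1,fy=2.1,interpolation=cv2.INTER_CUBIC))
cv2.imwrite("pics/topB.png",cv2.resize(c[140:320,350:530],None,fx=3.3,fy=3.3,interpolation=cv2.INTER_CUBIC))
cv2.imwrite("pics/topC.png",cv2.resize(c[140:290,110:260],None,fx=4,fy=4,interpolation=cv2.INTER_CUBIC))
for p in [(260,130),(140,160),(320,250),(238,163),(288,169),(342,176),(238,195),(288,215),(342,215),(286,244),(400,147)]:
    print(p,deproj(s,[p])[0].round(4))
E
```

```text
(260, 130) [ 8.079e-01  2.166e-01 -6.000e-04]
(140, 160) [0.6936 0.5895 0.005 ]
(320, 250) [0.4292 0.0117 0.0006]
(238, 163) [0.6828 0.2716 0.0416]
(288, 169) [0.6596 0.115  0.0738]
(342, 176) [ 0.6471 -0.0472  0.0596]
(238, 195) [0.5913 0.2717 0.0014]
(288, 215) [0.5329 0.1133 0.0039]
(342, 215) [ 0.5386 -0.0524  0.0027]
(286, 244) [0.438  0.1119 0.0509]
(400, 147) [ 0.744  -0.222   0.0617]
```

View pics/topB.png

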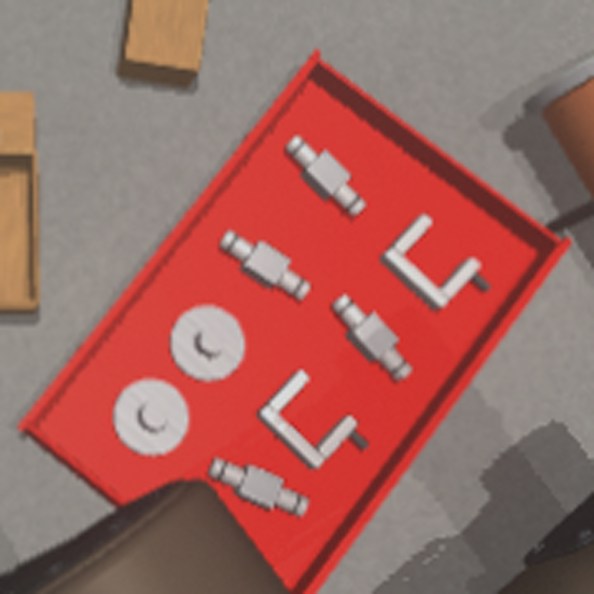

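View pics/topC.png

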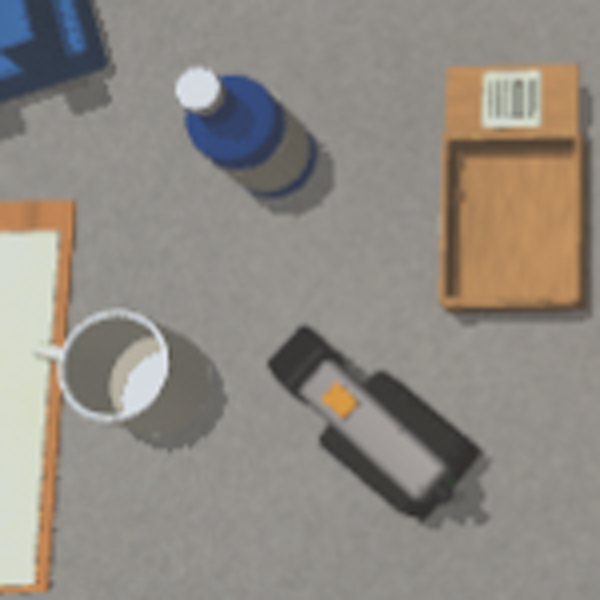

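View pics/topA.png

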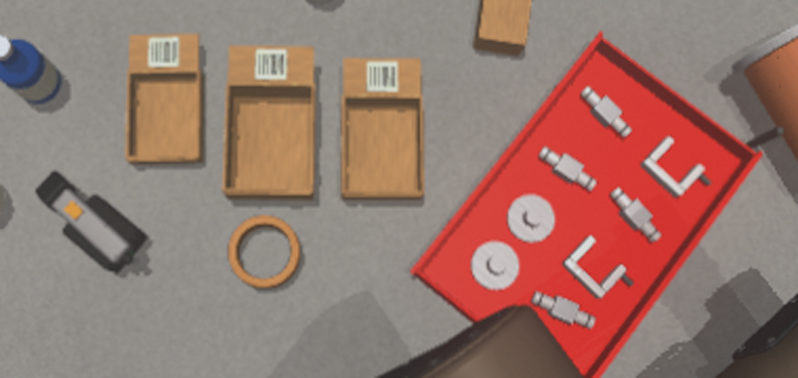

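```bash
cat > seg.py <<'E'
from h import *
def crateparts(s):
    hsv=cv2.cvtColor(s["color"],cv2.COLOR_BGR2HSV)
    red=((hsv[...,1]>150)&((hsv[...,0]<8)|(hsv[...,0]>172))&(hsv[...,2]>90)).astype(np.uint8)
    red[:140]=0
    n,l,st,_=cv2.connectedComponentsWithStats(red); i=1+np.argmax(st[1:,4])
    cs,_=cv2.findContours((l==i).astype(np.uint8),cv2.RETR_EXTERNAL,cv2.CHAIN_APPROX_SIMPLE)
    hull=cv2.convexHull(max(cs,key=cv2.contourArea))
    ins=np.zeros(red.shape,np.uint8); cv2.fillConvexPoly(ins,hull,1)
    W=deproj(s).reshape(400,640,3)
    m=((ins>0)&(hsv[...,1]<60)&(hsv[...,2]>90)).astype(np.uint8)
    n,l,st,c=cv2.connectedComponentsWithStats(m)
    out=[]
    for k in range(1,n):
        if st[k,4]<60: continue
        v,u=np.nonzero(l==k); 
        out.append((st[k,4],c[k],np.c_[u,v]))
    return out,hull,W
def spig(s,px,z=0.024):
    P=onplane(s,px,z)[:,:2].astype(np.float32)
    (cx,cy),(w,h),a=cv2.minAreaRect(P)
    ctr=P.mean(0); e,v=np.linalg.eigh(np.cov((P-ctr).T)); ax=v[:,1]
    return ctr,(cx,cy),(w,h),np.degrees(np.arctan2(ax[1],ax[0]))
E
python3 - <<'E'
from seg import *
s=load("top0.npz")
o,h,W=crateparts(s)
for a,c,px in o:
    ctr,mc,wh,ang=spig(s,px)
    print(a,c.round(1),ctr.round(4),np.round(mc,4),np.round(wh,4),round(ang,1),np.nanmax(W[px[:,1],px[:,0],2]).round(3))
hp=cv2.minAreaRect(onplane(s,h.reshape(-1,2),0.05)[:,:2].astype(np.float32)); print(hp)
# labels: white in flap area; 
hsv=cv2.cvtColor(s["color"],cv2.COLOR_BGR2HSV)
for name,(u0,u1,v0,v1),z in [("low",(222,254,155,173),.045),("tall",(270,308,160,180),.077),("mid",(322,360,164,188),.061)]:
    m=np.zeros((400,640),np.uint8); m[v0:v1,u0:u1]=1
    m&=((hsv[...,1]<60)|(hsv[...,2]<70)).astype(np.uint8)
    n,l,st,c=cv2.connectedComponentsWithStats(m); k=1+np.argmax(st[1:,4]); v,u=np.nonzero(l==k)
    P=onplane(s,np.c_[u,v],z)[:,:2].astype(np.float32)
    r=cv2.minAreaRect(P); print(name,"label",P.mean(0),r)
# cartons by tan mask
tan=((hsv[...,0]>8)&(hsv[...,0]<22)&(hsv[...,1]>90)).astype(np.uint8)
hsv_low=None
for name,(u0,u1,v0,v1),z in [("low",(215,260,150,222),.044),("tall",(264,315,155,240),.076),("mid",(318,366,160,240),.06)]:
    m=np.zeros((400,640),np.uint8); m[v0:v1,u0:u1]=tan[v0:v1,u0:u1]
    m=cv2.morphologyEx(m,cv2.MORPH_OPEN,np.ones((3,3)))
    cs,_=cv2.findContours(m,cv2.RETR_EXTERNAL,cv2.CHAIN_APPROX_NONE); c=max(cs,key=cv2.contourArea).reshape(-1,2)
    P=onplane(s,c,z)[:,:2].astype(np.float32); r=cv2.minAreaRect(P); print(name,r)
E
```

```text
190 [448.2 192.6] [ 0.615  -0.3758] [ 0.6139 -0.3765] [0.0877 0.0296] -135.3 0.041
230 [478.7 220.9] [ 0.53   -0.4662] [ 0.5313 -0.4746] [0.0836 0.0584] 51.7 0.037
205 [430.  219.7] [ 0.5289 -0.3179] [ 0.5293 -0.3183] [0.0883 0.0304] 57.7 0.039
211 [462.2 241.7] [ 0.4651 -0.4135] [ 0.4658 -0.4145] [0.0867 0.0309] -138.1 0.04
384 [412.4 243.7] [ 0.4543 -0.2639] [ 0.455  -0.2641] [0.063  0.0636] 123.9 0.045
239 [441.7 268.6] [ 0.3832 -0.35  ] [ 0.3843 -0.3592] [0.0857 0.0579] 51.1 0.037
397 [395.3 266. ] [ 0.3864 -0.2124] [ 0.3863 -0.2124] [0.0637 0.0657] 120.6 0.044
216 [428.  287.1] [ 0.328  -0.3083] [ 0.3284 -0.3084] [0.0879 0.0282] 67.8 0.039
((0.4631560146808624, -0.3411111831665039), (0.2865370810031891, 0.4451833665370941), 52.628684997558594)
low label [0.6767845  0.27267835] ((0.6770402193069458, 0.2732539176940918), (0.041384581476449966, 0.043519277125597), 1.8602241277694702)
tall label [0.6551407  0.11256525] ((0.6556910276412964, 0.1129828542470932), (0.04326567426323891, 0.04466066136956215), 1.8795565366744995)
mid label [ 0.6466168  -0.04574984] ((0.646769106388092, -0.045722052454948425), (0.04386758431792259, 0.03918703645467758), 1.4051003456115723)
low ((0.6098884344100952, 0.26746806502342224), (0.18800124526023865, 0.10590901970863342), 3.586087703704834)
tall ((0.5738556981086731, 0.11143022030591965), (0.2138114869594574, 0.12533734738826752), 1.887709140777588)
mid ((0.5732677578926086, -0.04867067560553551), (0.19779665768146515, 0.11268622428178787), 1.736655592918396)
```

Call:
{"api": "send_rows", "payload": {"commands": [[0.4,[0.12,0.11,-0.03],[0,0,0.0077]],[0.4,[0.12,0.11,-0.03],[0,0,0.0077]],[0.4,[0.12,0.11,-0.03],[0,0,0.0077]],[0.4,[0.12,0.11,-0.03],[0,0,0.0077]],[0.4,[0.12,0.11,-0.03],[0,0,0.0077]],[0.4,[0.12,0.11,-0.03],[0,0,0.0077]],[0.4,[0.12,0.11,-0.03],[0,0,0.0077]],[0.4,[0.12,0.11,-0.03],[0,0,0.0077]],[0.4,[0,0,0],[0,0,0]]]}}

```text
clock: 1.05
tool_pos: [0.4712, -0.4064, 0.1607]
orientation: [-179.9, -0.3, 132.4]
force: [0.4, -0.2, 0.4]
opening: 0.0524
```

```bash
cat > d.py <<'E'
import sys,numpy as np
from plant import sensors
from scipy.spatial.transform import Rotation as R
def delta(x,y,z,yaw):
    o=sensors.get_obs(); p=np.array(o["tool_pos"])
    q=R.from_euler('xyz',o["orientation"],degrees=True); t=R.from_euler('xyz',[180,0,yaw],degrees=True)
    rv=(t*q.inv()).as_rotvec(degrees=True)
    print("t",round(o["clock"],2),"pos",p.round(4),"rpy",np.round(o["orientation"],2),"open",round(o["opening"],4),"F",np.round(o["force"],1),"j",np.round(o["joint_pos"],0))
    d=np.array([x,y,z])-p
    print("units shift",(d/.25).round(3),"mm",(d*1000).round(1),"turn units",(rv/360).round(4),"deg",rv.round(1))
if __name__=="__main__": delta(*map(float,sys.argv[1:5]))
E
python3 d.py .465 -.414 .165 131.9
python3 - <<'E'
from plant import snapshot
from h import *
s=snapshot("wrist"); np.savez("wrist1.npz",**s); cv2.imwrite("pics/wrist1.png",s["color"])
s=snapshot("top"); np.savez("top1.npz",**s); cv2.imwrite("pics/top1.png",s["color"])
print(project(load("wrist1.npz"),[.465,-.414,.024]))
E
```

```text
t 1.05 pos [ 0.4712 -0.4064  0.1607] rpy [-179.92   -0.26  132.39] open 0.0524 F [ 0.4 -0.2  0.4] j [-23.  19. -11.  -0. -60. -25.]
units shift [-0.025 -0.03   0.017] mm [-6.2 -7.6  4.3] turn units [-0.0004 -0.0007 -0.0014] deg [-0.1 -0.2 -0.5]
[[317.95311408 183.17429768]]
```

View pics/wrist1.png

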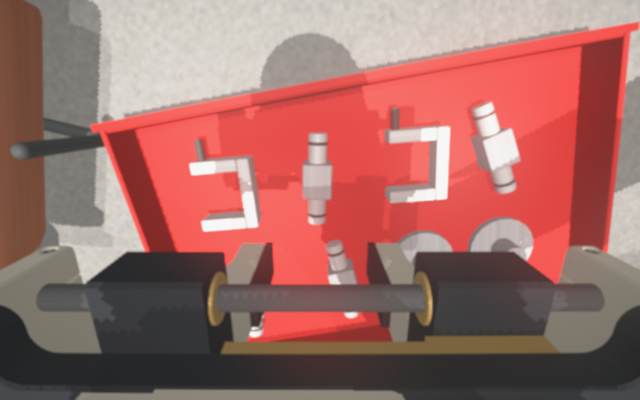

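View pics/top1.png

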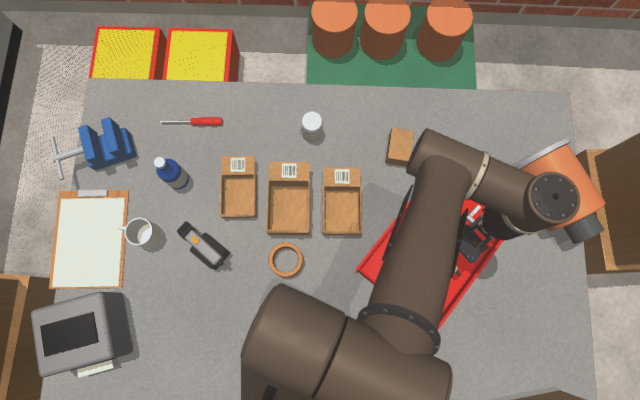

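Call:
{"api": "send_rows", "payload": {"commands": [[0.4,[-0.02,-0.03,-0.1],[0,0,-0.001]],[0.4,[0,0,-0.14],[0,0,0]],[0.4,[0,0,-0.14],[0,0,0]],[0.4,[0,0,0],[0,0,0]]]}}

```text
clock: 1.55
tool_pos: [0.4624, -0.4197, 0.0667]
orientation: [-180.0, 0.0, 131.6]
force: [-1.1, 0.8, -0.5]
opening: 0.0521
```

```bash
python3 d.py .465 -.414 .009 131.9
```

```text
t 1.55 pos [ 0.4624 -0.4197  0.0667] rpy [-1.7997e+02  4.0000e-02  1.3156e+02] open 0.0521 F [-1.1  0.8 -0.5] j [-24.  24. -17.   0. -49. -24.]
units shift [ 0.011  0.023 -0.231] mm [  2.6   5.7 -57.7] turn units [0.0001 0.     0.0009] deg [0.1 0.  0.3]
```

Call:
{"api": "send_rows", "payload": {"commands": [[0.4,[0.01,0.02,-0.08],[0,0,0]],[0.4,[0,0,-0.08],[0,0,0]],[0.4,[0,0,-0.05],[0,0,0]],[0.4,[0,0,0],[0,0,0]]]}}

```text
clock: 1.95
tool_pos: [0.4649, -0.4193, 0.0184]
orientation: [-180.0, 0.3, 131.3]
force: [-0.4, -0.4, -0.2]
opening: 0.0526
```

```bash
python3 d.py .465 -.414 .009 131.9
```

```text
t 1.95 pos [ 0.4649 -0.4193  0.0184] rpy [-179.98    0.33  131.33] open 0.0526 F [-0.4 -0.4 -0.2] j [-24.  27. -19.   0. -43. -25.]
units shift [ 0.     0.021 -0.037] mm [ 0.1  5.3 -9.4] turn units [0.0007 0.0006 0.0016] deg [0.3 0.2 0.6]
```

Call:
{"api": "send_rows", "payload": {"commands": [[0.4,[0,0.02,-0.02],[0,0,0.001]],[0.4,[0,0,-0.018],[0,0,0]],[0.4,[0,0,0],[0,0,0]],[0.4,[0,0,0],[0,0,0]]]}}

```text
clock: 2.35
tool_pos: [0.4667, -0.4156, 0.0123]
orientation: [179.9, 0.6, 131.7]
force: [-0.1, -0.4, 0.1]
opening: 0.0526
```

```bash
python3 d.py .465 -.414 .009 131.9
```

```text
t 2.35 pos [ 0.4667 -0.4156  0.0123] rpy [179.93   0.62 131.71] open 0.0526 F [-0.1 -0.4  0.1] j [-24.  27. -20.   0. -42. -25.]
units shift [-0.007  0.007 -0.013] mm [-1.7  1.6 -3.3] turn units [0.0012 0.0013 0.0005] deg [0.4 0.5 0.2]
```

Call:
{"api": "send_rows", "payload": {"commands": [[0.4,[-0.006,0.006,-0.01],[0.0012,0.0013,0]],[0.4,[0,0,0],[0,0,0]],[0.8,[0,0,0],[0,0,0]],[0.9,[0,0,0],[0,0,0]],[0.9,[0,0,0],[0,0,0]],[0.9,[0,0,0],[0,0,0]],[0.9,[0,0,0],[0,0,0]]]}}

```text
clock: 3.05
tool_pos: [0.4658, -0.4143, 0.0106]
orientation: [180.0, 0.0, 131.7]
force: [0.5, -0.6, -0.4]
opening: 0.0277
```

```bash
python3 d.py .465 -.414 .18 131.9
```

```text
t 3.05 pos [ 0.4658 -0.4143  0.0106] rpy [1.7997e+02 1.0000e-02 1.3173e+02] open 0.0277 F [ 0.5 -0.6 -0.4] j [-24.  28. -20.  -0. -42. -25.]
units shift [-0.003  0.001  0.677] mm [ -0.8   0.3 169.4] turn units [-0.      0.0001  0.0005] deg [-0.   0.   0.2]
```

Call:
{"api": "send_rows", "payload": {"commands": [[0.9,[0,0,0.1],[0,0,0]],[0.9,[0,0,0.15],[0,0,0]],[0.9,[0,0,0.15],[0,0,0]],[0.9,[0,0,0.15],[0,0,0]],[0.9,[0.02,0.08,0.08],[0,0,-0.008]],[0.9,[0.03,0.14,0],[0,0,-0.013]],[0.9,[0.03,0.14,0],[0,0,-0.013]],[0.9,[0.03,0.14,0],[0,0,-0.013]],[0.9,[0.03,0.14,0],[0,0,-0.013]],[0.9,[0.03,0.14,0],[0,0,-0.013]],[0.9,[0.03,0.14,0],[0,0,-0.013]],[0.9,[0.03,0.14,0],[0,0,-0.013]]]}}

```text
clock: 4.25
tool_pos: [0.5184, -0.1414, 0.1711]
orientation: [180.0, -0.4, 94.2]
force: [0.9, 0.2, -1.8]
opening: 0.0277
```

```bash
python3 d.py .549 -.048 .17 91.5
```

```text
t 4.25 pos [ 0.5184 -0.1414  0.1711] rpy [179.99  -0.43  94.23] open 0.0277 F [ 0.9  0.2 -1.8] j [  5.  10. -21.  -0. -59. -91.]
units shift [ 0.122  0.374 -0.005] mm [30.6 93.4 -1.1] turn units [-0.0012 -0.     -0.0076] deg [-0.4 -0.  -2.7]
```

Call:
{"api": "send_rows", "payload": {"commands": [[0.9,[0.04,0.12,0],[0,0,-0.004]],[0.9,[0.04,0.12,0],[0,0,-0.004]],[0.9,[0.03,0.06,0],[0,0,0]],[0.9,[0.01,0.03,0],[0,0,0]],[0.9,[0,0,0],[0,0,0]]]}}

```text
clock: 4.75
tool_pos: [0.5484, -0.0516, 0.1705]
orientation: [-179.9, -0.5, 91.4]
force: [0.1, -0.3, -0.4]
opening: 0.0278
```

```bash
python3 d.py .549 -.048 .17 91.5
cat > cart.py <<'E'
from seg import *
from plant import snapshot
import sys
def cartons(s,verbose=True):
    hsv=cv2.cvtColor(s["color"],cv2.COLOR_BGR2HSV); H,S,V=cv2.split(hsv)
    tan=((H>8)&(H<22)&(S>90)).astype(np.uint8)
    tan[:100]=0; tan[245:]=0
    # white label: low sat bright, near tan
    wl=((S<70)&(V>150)).astype(np.uint8)
    near=cv2.dilate(tan,np.ones((3,3)))
    n,l,st,c=cv2.connectedComponentsWithStats(cv2.morphologyEx(((wl>0)|(V<90)).astype(np.uint8)*0+wl,cv2.MORPH_CLOSE,np.ones((5,5))))
    W=deproj(s).reshape(400,640,3); res=[]
    for k in range(1,n):
        if not 100<st[k,4]<450 or not 140<c[k][1]<230 or not 170<c[k][0]<400: continue
        v,u=np.nonzero(l==k); ring=cv2.dilate((l==k).astype(np.uint8),np.ones((5,5)))-(l==k)
        if tan[ring>0].mean()<.6: continue
        z=np.nanmedian(W[v,u,2])
        kind=min([("low",.045,.092),("mid",.061,.098),("tall",.077,.1045)],key=lambda t:abs(t[1]-z))
        P=onplane(s,np.c_[u,v],kind[1])[:,:2].astype(np.float32)
        r=cv2.minAreaRect(P); a=r[2]%90; a=a-90 if a>45 else a
        t=np.radians(a); ctr=P.mean(0)
        print(kind[0],"z",z.round(3),"label",ctr.round(4),np.round(r[0],4),np.round(r[1],3),"yaw",round(a,1),"centre",(np.array(r[0])-kind[2]*np.array([np.cos(t),np.sin(t)])).round(4))
if __name__=="__main__":
    n=sys.argv[1]; s=snapshot("top"); np.savez(f"top{n}.npz",**s)
    cv2.imwrite(f"pics/top{n}.png",cv2.resize(s["color"][120:320,100:500],None,fx=2,fy=2,interpolation=cv2.INTER_CUBIC)); cartons(s)
E
python3 -c "
from cart import *
cartons(load('top0.npz'))"
python3 cart.py 2
python3 - <<'E'
from plant import snapshot
from h import *
s=snapshot("wrist"); cv2.imwrite("pics/wrist2.png",s["color"])
E
```

```text
t 4.75 pos [ 0.5484 -0.0516  0.1705] rpy [-179.94   -0.48   91.37] open 0.0278 F [ 0.1 -0.3 -0.4] j [  15.   12.  -19.   -1.  -59. -103.]
units shift [ 0.002  0.015 -0.002] mm [ 0.6  3.6 -0.5] turn units [-0.0013 -0.0002  0.0004] deg [-0.5 -0.1  0.1]
```

Run:
```python
from h import *
s=load("top0.npz"); hsv=cv2.cvtColor(s["color"],cv2.COLOR_BGR2HSV)
for k in (1,2): print(hsv[155:176,228:250,k][:, ::1])
```

```text
[[ 16  16  16  16  24  29  28  29  28  28  28  27  27  27  27  33  41  41
   41  40  40  39]
 [ 59  61  57  60  70  76  75  76  77  77  77  76  79  80  79  89  95  96
   97  97  96  94]
 [123 125 117 104  85  77  79  79  77  75  75  76  79  78  68  62  68 104
  124 125 125 125]
 [124 125  98  56  33  27  28  27  24  20  20  23  26  27  21  16  19  75
  125 125 125 125]
 [123 124  85  29  21  24  25  24  21  18  18  21  20  18  20  19  19  75
  124 125 125 123]
 [123 123  85  30  20  23  22  21  20  21  19  26  21  18  20  19  21  75
  123 123 123 124]
 [123 125  86  29  20  22  20  19  19  24  22  25  21  17  16  19  25  80
  125 123 123 123]
 [121 123  80  23  19  24  20  18  20  21  21  20  19  17  15  19  26  80
  123 122 123 123]
 [123 123  71  20  17  22  20  17  17  21  18  22  19  17  17  19  25  79
  124 122 123 123]
 [125 123  60  21  16  20  18  18  17  18  17  18  18  18  16  19  25  78
  125 124 126 125]
 [123 123  59  21  17  22  21  20  19  14  12  20  19  20  17  18  23  80
  125 123 125 124]
 [123 123  55  22  19  19  20  21  19  17  15  20  19  19  19  21  26  80
  1
[... 2107 characters left out ...]
7 141 147 194 154 186 201 185
  182 183 183 183]
 [182 183 196 213 197 206 189 202 195 191 175 169 172 204 186 200 201 183
  180 179 180 181]
 [183 185 196 213 218 218 219 218 218 218 218 218 218 218 218 218 202 183
  181 180 181 182]
 [179 180 186 198 203 196 192 189 191 195 198 200 200 200 200 202 191 184
  182 182 183 184]
 [174 175 179 180 181 168 157 148 156 163 171 175 176 178 181 182 185 184
  184 185 187 187]
 [181 180 177 175 176 176 175 176 175 176 174 176 177 181 184 181 178 176
  175 175 177 177]
 [164 164 158 153 151 151 151 152 151 151 151 149 150 151 153 143 136 136
  136 136 135 134]
 [ 98  99 100  91  85  85  84  85  86  86  85  86  85  86  85  85  85  86
   85  87  87  86]]
```

View pics/top2.png

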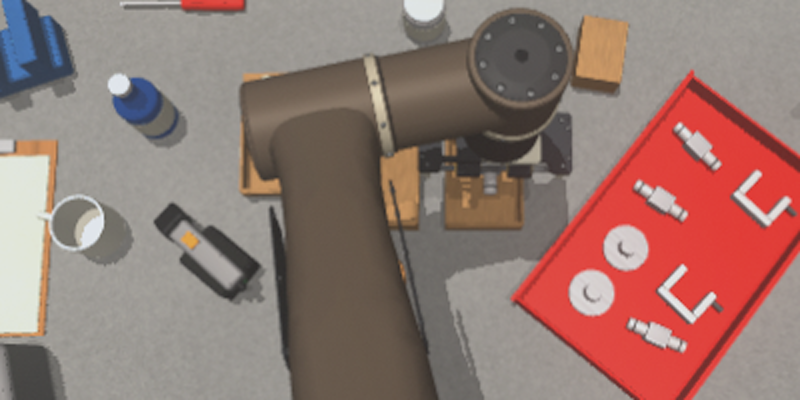

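View pics/wrist2.png

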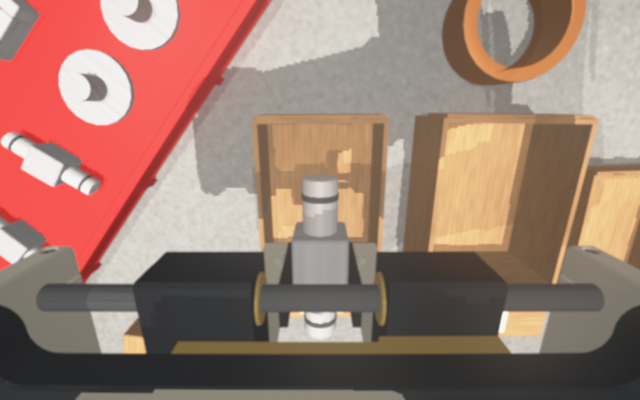

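Call:
{"api": "send_rows", "payload": {"commands": [[0.9,[0.002,0.012,-0.1],[-0.001,0,0]],[0.9,[0,0,-0.14],[0,0,0]],[0.9,[0,0,-0.14],[0,0,0]],[0.9,[0,0,-0.1],[0,0,0]],[0.9,[0,0,0],[0,0,0]]]}}

```text
clock: 5.35
tool_pos: [0.5477, -0.0558, 0.0491]
orientation: [179.8, -0.1, 91.0]
force: [-0.7, -0.7, -2.4]
opening: 0.0274
```

```bash
python3 d.py .549 -.048 .016 91.5
```

```text
t 5.35 pos [ 0.5477 -0.0558  0.0491] rpy [ 1.7983e+02 -1.0000e-01  9.0970e+01] open 0.0274 F [-0.7 -0.7 -2.4] j [  15.   19.  -28.   -0.  -43. -103.]
units shift [ 0.005  0.031 -0.132] mm [  1.3   7.8 -33.1] turn units [-0.0003  0.0005  0.0015] deg [-0.1  0.2  0.5]
```

Call:
{"api": "send_rows", "payload": {"commands": [[0.9,[0.004,0.031,-0.05],[0,0,0.001]],[0.9,[0,0,-0.06],[0,0,0]],[0.9,[0,0,0],[0,0,0]],[0.9,[0,0,0],[0,0,0]]]}}

```text
clock: 5.75
tool_pos: [0.551, -0.0489, 0.0236]
orientation: [179.6, -0.1, 91.3]
force: [0.4, -0.2, -1.2]
opening: 0.0277
```

```bash
python3 d.py .549 -.048 .016 91.5
```

```text
t 5.75 pos [ 0.551  -0.0489  0.0236] rpy [ 1.7958e+02 -1.1000e-01  9.1270e+01] open 0.0277 F [ 0.4 -0.2 -1.2] j [  15.   21.  -29.   -0.  -39. -104.]
units shift [-0.008  0.004 -0.03 ] mm [-2.   0.9 -7.6] turn units [-0.0003  0.0012  0.0006] deg [-0.1  0.4  0.2]
```

Call:
{"api": "send_rows", "payload": {"commands": [[0.9,[-0.006,0.003,-0.028],[0,0,0]],[0.9,[0,0,0],[0,0,0]],[0.52,[0,0,0],[0,0,0]],[0.52,[0,0,0],[0,0,0]],[0.52,[0,0,0.06],[0,0,0]],[0.52,[0,0,0.14],[0,0,0]],[0.52,[0,0,0.16],[0,0,0]],[0.52,[0,0,0.16],[0,0,0]],[0.52,[0,0,0.08],[0,0,0]],[0.52,[0,0,0],[0,0,0]]]}}

```text
clock: 6.75
tool_pos: [0.551, -0.0481, 0.1768]
orientation: [179.2, -0.1, 91.4]
force: [-0.4, -0.6, -0.2]
opening: 0.042
```

```bash
sed -i 's/near=cv2.*//; s/^    wl=.*/    wl=((S<72)\&(V>125)).astype(np.uint8); gb=cv2.dilate(cv2.morphologyEx(((S<50)).astype(np.uint8),cv2.MORPH_OPEN,np.ones((25,25))),np.ones((3,3))); wl[gb>0]=0/; s/cv2.morphologyEx(((wl>0).*MORPH_CLOSE,np.ones((5,5)))/cv2.morphologyEx(wl,cv2.MORPH_OPEN,np.ones((3,3)))/' cart.py
python3 d.py .529 -.318 .16 147.7; python3 -c "
from cart import *
cartons(load('top0.npz'))"; python3 -c "
from plant import snapshot
import cv2
cv2.imwrite('pics/wrist3.png',snapshot('wrist')['color'])"
```

```text
t 6.75 pos [ 0.551  -0.0481  0.1768] rpy [ 1.792e+02 -1.100e-01  9.135e+01] open 0.042 F [-0.4 -0.6 -0.2] j [  15.   11.  -20.    0.  -59. -104.]
units shift [-0.088 -1.08  -0.067] mm [ -22.  -269.9  -16.8] turn units [-0.0014  0.0019  0.1565] deg [-0.5  0.7 56.3]
low z 0.046 label [0.677  0.2729] [0.678  0.2737] [0.045 0.043] yaw 3.9 centre [0.5862 0.2675]
tall z 0.077 label [0.655  0.1131] [0.6557 0.113 ] [0.043 0.045] yaw 1.9 centre [0.5512 0.1095]
mid z 0.061 label [ 0.6465 -0.0465] [ 0.6468 -0.0471] [0.044 0.042] yaw 1.9 centre [ 0.5489 -0.0503]
```

View pics/wrist3.png

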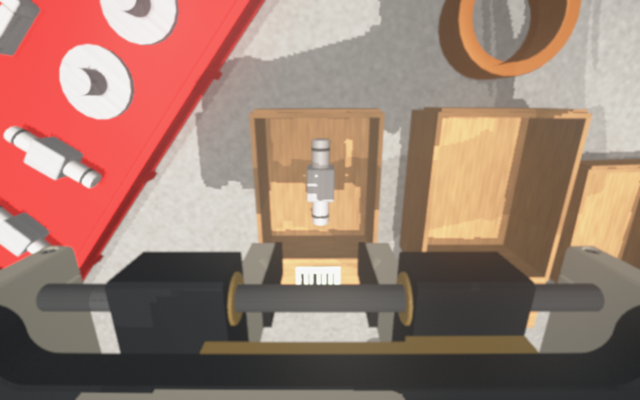

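Call:
{"api": "send_rows", "payload": {"commands": [[0.4,[-0.01,-0.1,0],[0,0,0.017]],[0.4,[-0.01,-0.12,0],[0,0,0.0175]],[0.4,[-0.01,-0.12,0],[0,0,0.0175]],[0.4,[-0.01,-0.12,0],[0,0,0.0175]],[0.4,[-0.01,-0.12,0],[0,0,0.0175]],[0.4,[-0.01,-0.12,0],[0,0,0.0175]],[0.4,[-0.01,-0.12,-0.02],[0,0,0.0175]],[0.4,[-0.01,-0.12,-0.02],[0,0,0.0175]],[0.4,[0,-0.08,-0.02],[0,0,0.0175]],[0.4,[0,0,0],[0,0,0]],[0.4,[0,0,0],[0,0,0]]]}}

```text
clock: 7.9
tool_pos: [0.5227, -0.3106, 0.1474]
orientation: [179.7, -0.9, 150.1]
force: [1.3, 0.2, -0.1]
opening: 0.0523
```

```bash
python3 d.py .529 -.318 .07 147.7;  python3 -c "
from plant import snapshot
from h import *
s=snapshot('wrist');cv2.imwrite('pics/wrist4.png',s['color']);print(project(s,[.529,-.318,.024]))"
```

```text
t 7.9 pos [ 0.5227 -0.3106  0.1474] rpy [179.66  -0.95 150.14] open 0.0523 F [ 1.3  0.2 -0.1] j [-13.  18. -13.  -1. -59. -17.]
units shift [ 0.025 -0.03  -0.31 ] mm [  6.3  -7.4 -77.4] turn units [-0.0022 -0.0018 -0.0068] deg [-0.8 -0.6 -2.4]
[[308.07784513 192.27039899]]
```

View pics/wrist4.png

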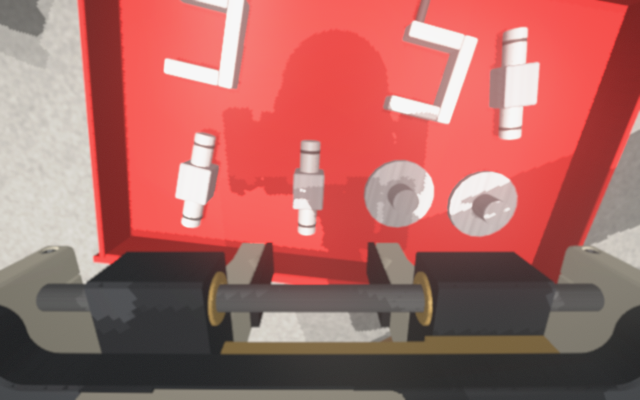

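Call:
{"api": "send_rows", "payload": {"commands": [[0.4,[0.025,-0.02,-0.1],[-0.002,-0.0018,-0.0068]],[0.4,[0,0,-0.14],[0,0,0]],[0.4,[0,0,-0.1],[0,0,0]],[0.4,[0,0,0],[0,0,0]]]}}

```text
clock: 8.35
tool_pos: [0.5305, -0.3121, 0.0616]
orientation: [179.9, 0.2, 147.5]
force: [0.1, 0.2, -0.4]
opening: 0.0524
```

```bash
python3 d.py .529 -.318 .01 147.7
```

```text
t 8.35 pos [ 0.5305 -0.3121  0.0616] rpy [179.87   0.21 147.46] open 0.0524 F [ 0.1  0.2 -0.4] j [-12.  23. -19.  -0. -48. -20.]
units shift [-0.006 -0.024 -0.206] mm [ -1.5  -5.9 -51.6] turn units [-0.      0.0007  0.0007] deg [-0.   0.2  0.2]
```

Call:
{"api": "send_rows", "payload": {"commands": [[0.4,[-0.006,-0.024,-0.05],[0,0.0007,0]],[0.4,[0,0,-0.08],[0,0,0]],[0.4,[0,0,-0.07],[0,0,0]],[0.4,[0,0,0],[0,0,0]],[0.4,[0,0,0],[0,0,0]]]}}

```text
clock: 8.85
tool_pos: [0.5327, -0.318, 0.0144]
orientation: [180.0, 0.3, 147.6]
force: [-0.0, -0.7, 0.5]
opening: 0.0529
```

```bash
python3 d.py .529 -.318 .01 147.7
```

```text
t 8.85 pos [ 0.5327 -0.318   0.0144] rpy [179.96   0.34 147.56] open 0.0529 F [-0.  -0.7  0.5] j [-13.  27. -20.   0. -42. -20.]
units shift [-0.015  0.    -0.018] mm [-3.7  0.  -4.4] turn units [0.0004 0.0009 0.0004] deg [0.1 0.3 0.1]
```

Close, lift, and move towards the tall carton.

Call:
{"api": "send_rows", "payload": {"commands": [[0.4,[-0.014,0,-0.016],[0,0.0008,0]],[0.4,[0,0,0],[0,0,0]],[0.9,[0,0,0],[0,0,0]],[0.9,[0,0,0],[0,0,0]],[0.9,[0,0,0],[0,0,0]],[0.9,[0,0,0],[0,0,0]],[0.9,[0,0,0.08],[0,0,0]],[0.9,[0,0,0.15],[0,0,0]],[0.9,[0,0,0.16],[0,0,0]],[0.9,[0,0,0.16],[0,0,0]],[0.9,[0,0,0.12],[0,0,0]],[0.9,[0,0,0],[0,0,0]]]}}

```text
clock: 10.05
tool_pos: [0.5266, -0.3172, 0.1843]
orientation: [-179.9, -0.1, 147.5]
force: [0.7, -0.3, -2.3]
opening: 0.028
```

```bash
python3 d.py .551 .11 .185 92
```

```text
t 10.05 pos [ 0.5266 -0.3172  0.1843] rpy [-1.7985e+02 -1.1000e-01  1.4749e+02] open 0.028 F [ 0.7 -0.3 -2.3] j [-13.  17. -11.   0. -63. -20.]
units shift [0.097 1.709 0.003] mm [ 24.4 427.2   0.7] turn units [-1.000e-04 -5.000e-04 -1.541e-01] deg [ -0.   -0.2 -55.5]
```

Call:
{"api": "send_rows", "payload": {"commands": [[0.9,[0.01,0.1,0],[0,0,-0.01]],[0.9,[0.01,0.16,0],[0,0,-0.0145]],[0.9,[0.01,0.16,0],[0,0,-0.0145]],[0.9,[0.01,0.16,0],[0,0,-0.0145]],[0.9,[0.01,0.16,0],[0,0,-0.0145]],[0.9,[0.01,0.16,0],[0,0,-0.0145]],[0.9,[0.01,0.16,0],[0,0,-0.0145]],[0.9,[0.01,0.16,0],[0,0,-0.0145]],[0.9,[0.01,0.16,0],[0,0,-0.0145]],[0.9,[0.01,0.16,0],[0,0,-0.0145]],[0.9,[0,0.1,0],[0,0,-0.0145]],[0.9,[0,0,0],[0,0,0]]]}}

```text
clock: 11.25
tool_pos: [0.5436, 0.1082, 0.1741]
orientation: [-179.3, -0.4, 88.9]
force: [0.6, -0.8, -1.8]
opening: 0.0276
```

```bash
python3 d.py .551 .11 .185 92;  python3 -c "
from plant import snapshot
from h import *
s=snapshot('wrist');cv2.imwrite('pics/wrist5.png',s['color'])"
```

```text
t 11.25 pos [0.5436 0.1082 0.1741] rpy [-179.26   -0.36   88.94] open 0.0276 F [ 0.6 -0.8 -1.8] j [  31.   12.  -18.   -1.  -60. -122.]
units shift [0.03  0.007 0.044] mm [ 7.4  1.8 10.9] turn units [-0.001  -0.0021  0.0085] deg [-0.4 -0.7  3.1]
```

View pics/wrist5.png

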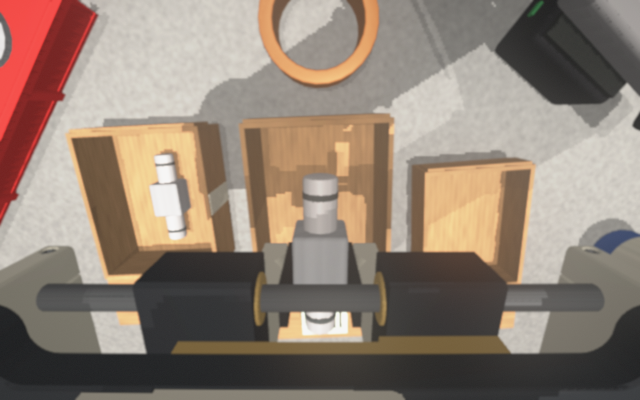

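Call:
{"api": "send_rows", "payload": {"commands": [[0.9,[0.03,0.01,-0.08],[-0.001,-0.002,0.0085]],[0.9,[0,0,-0.13],[0,0,0]],[0.9,[0,0,-0.14],[0,0,0]],[0.9,[0,0,-0.12],[0,0,0]],[0.9,[0,0,0],[0,0,0]]]}}

```text
clock: 11.8
tool_pos: [0.5493, 0.106, 0.0518]
orientation: [-179.9, 0.1, 92.5]
force: [-0.2, -0.9, -1.8]
opening: 0.0279
```

```bash
python3 d.py .551 .11 .018 92
```

```text
t 11.8 pos [0.5493 0.106  0.0518] rpy [-1.7992e+02  6.0000e-02  9.2480e+01] open 0.0279 F [-0.2 -0.9 -1.8] j [  31.   20.  -26.    0.  -44. -119.]
units shift [ 0.007  0.016 -0.135] mm [  1.7   4.  -33.8] turn units [ 0.0002 -0.0002 -0.0013] deg [ 0.1 -0.1 -0.5]
```

Call:
{"api": "send_rows", "payload": {"commands": [[0.9,[0.006,0.016,-0.06],[0,0,-0.001]],[0.9,[0,0,-0.07],[0,0,0]],[0.9,[0,0,0],[0,0,0]],[0.9,[0,0,0],[0,0,0]]]}}

```text
clock: 12.2
tool_pos: [0.5524, 0.1077, 0.0218]
orientation: [-180.0, 0.1, 92.2]
force: [-0.2, -0.2, -2.9]
opening: 0.028
```

```bash
python3 d.py .551 .11 .018 92
```

```text
t 12.2 pos [0.5524 0.1077 0.0218] rpy [-1.7997e+02  1.2000e-01  9.2160e+01] open 0.028 F [-0.2 -0.2 -2.9] j [  31.   23.  -27.    0.  -40. -119.]
units shift [-0.005  0.009 -0.015] mm [-1.4  2.3 -3.8] turn units [ 0.0003 -0.0001 -0.0004] deg [ 0.1 -0.  -0.2]
```

Call:
{"api": "send_rows", "payload": {"commands": [[0.9,[0,0,-0.012],[0,0,0]],[0.9,[0,0,0],[0,0,0]],[0.52,[0,0,0],[0,0,0]],[0.52,[0,0,0],[0,0,0]],[0.52,[0,0,0.06],[0,0,0]],[0.52,[0,0,0.14],[0,0,0]],[0.52,[0,0,0.16],[0,0,0]],[0.52,[0,0,0.16],[0,0,0]],[0.52,[0,0,0.08],[0,0,0]],[0.52,[0,0,0],[0,0,0]]]}}

```text
clock: 13.2
tool_pos: [0.5547, 0.1079, 0.1815]
orientation: [179.5, -0.0, 92.3]
force: [0.6, 0.3, 0.1]
opening: 0.0421
```

```bash
python3 d.py .615 -.376 .16 134.7;  python3 -c "
from plant import snapshot
from h import *
s=snapshot('wrist');cv2.imwrite('pics/wrist6.png',s['color'])"
```

```text
t 13.2 pos [0.5547 0.1079 0.1815] rpy [ 1.7954e+02 -2.0000e-02  9.2280e+01] open 0.0421 F [0.6 0.3 0.1] j [  31.   12.  -18.    0.  -60. -119.]
units shift [ 0.241 -1.936 -0.086] mm [  60.3 -483.9  -21.5] turn units [-0.0006  0.0012  0.1178] deg [-0.2  0.4 42.4]
```

View pics/wrist6.png

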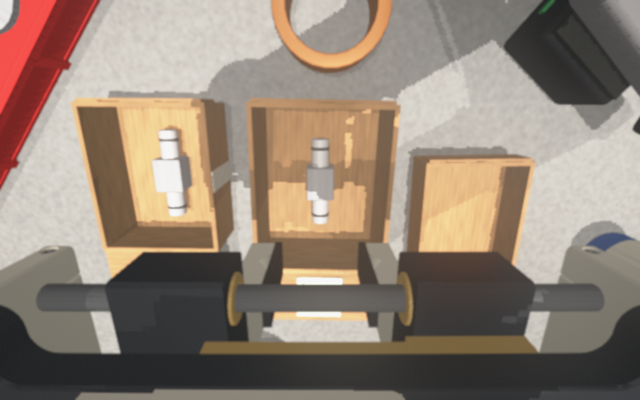

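Call:
{"api": "send_rows", "payload": {"commands": [[0.4,[0.01,-0.1,0],[0,0,0.008]],[0.4,[0.02,-0.16,0],[0,0,0.0098]],[0.4,[0.02,-0.16,0],[0,0,0.0098]],[0.4,[0.02,-0.16,0],[0,0,0.0098]],[0.4,[0.02,-0.16,0],[0,0,0.0098]],[0.4,[0.02,-0.16,0],[0,0,0.0098]],[0.4,[0.02,-0.16,0],[0,0,0.0098]],[0.4,[0.02,-0.16,0],[0,0,0.0098]],[0.4,[0.02,-0.16,0],[0,0,0.0098]],[0.4,[0.02,-0.16,0],[0,0,0.0098]],[0.4,[0.02,-0.16,0],[0,0,0.0098]],[0.4,[0.02,-0.16,0],[0,0,0.0098]]]}}

```text
clock: 14.45
tool_pos: [0.6057, -0.3691, 0.1665]
orientation: [-179.7, -0.6, 136.1]
force: [0.6, 0.3, 0.3]
opening: 0.0528
```

```bash
python3 d.py .615 -.376 .16 134.7
```

```text
t 14.45 pos [ 0.6057 -0.3691  0.1665] rpy [-179.74   -0.65  136.14] open 0.0528 F [0.6 0.3 0.3] j [-16.  26.   2.  -0. -66. -28.]
units shift [ 0.037 -0.028 -0.026] mm [ 9.3 -6.9 -6.5] turn units [-0.0007 -0.0018 -0.004 ] deg [-0.3 -0.6 -1.4]
```

Call:
{"api": "send_rows", "payload": {"commands": [[0.4,[0.037,0,-0.06],[-0.0007,-0.0018,-0.003]],[0.4,[0,0,-0.12],[0,0,0]],[0.4,[0,0,-0.12],[0,0,0]],[0.4,[0,0,-0.06],[0,0,0]],[0.4,[0,0,0],[0,0,0]]]}}

```text
clock: 14.95
tool_pos: [0.6106, -0.3754, 0.0643]
orientation: [-179.8, -0.5, 134.7]
force: [0.3, 0.3, -0.1]
opening: 0.0525
```

```bash
python3 d.py .615 -.376 .01 134.7;  python3 -c "
from plant import snapshot
from h import *
s=snapshot('wrist');cv2.imwrite('pics/wrist7.png',s['color']);print(project(s,[.615,-.376,.024]))"
```

```text
t 14.95 pos [ 0.6106 -0.3754  0.0643] rpy [-179.76   -0.46  134.68] open 0.0525 F [ 0.3  0.3 -0.1] j [-16.  32.  -4.  -0. -55. -29.]
units shift [ 0.018 -0.002 -0.217] mm [  4.4  -0.6 -54.3] turn units [-0.0004 -0.0014  0.0001] deg [-0.2 -0.5  0. ]
[[314.62902632 233.40638667]]
```

View pics/wrist7.png

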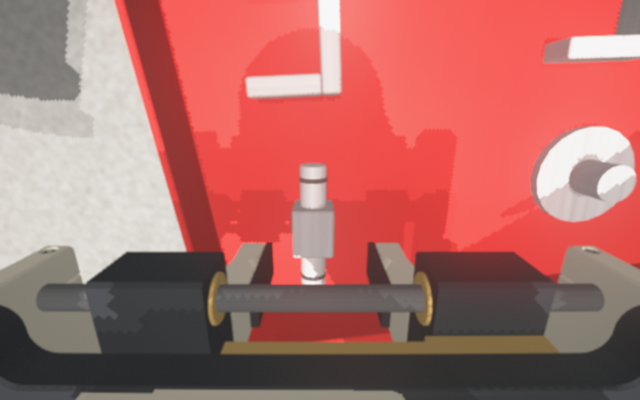

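Spigot A's collar at (313,230), between the fingers, as predicted (315,233).

Call:
{"api": "send_rows", "payload": {"commands": [[0.4,[0.018,-0.01,-0.05],[-0.0004,-0.001,0]],[0.4,[0,0,-0.08],[0,0,0]],[0.4,[0,0,-0.07],[0,0,0]],[0.4,[0,0,0],[0,0,0]],[0.4,[0,0,0],[0,0,0]]]}}

```text
clock: 15.5
tool_pos: [0.6192, -0.379, 0.0166]
orientation: [179.9, 0.3, 134.8]
force: [-0.5, -0.8, -0.1]
opening: 0.0527
```

```bash
python3 d.py .615 -.376 .01 134.7
```

```text
t 15.5 pos [ 0.6192 -0.379   0.0166] rpy [179.92   0.35 134.79] open 0.0527 F [-0.5 -0.8 -0.1] j [-16.  35.  -5.   0. -50. -29.]
units shift [-0.017  0.012 -0.026] mm [-4.2  3.  -6.6] turn units [ 0.0005  0.0008 -0.0003] deg [ 0.2  0.3 -0.1]
```

Call:
{"api": "send_rows", "payload": {"commands": [[0.4,[-0.015,0.01,-0.024],[0.0004,0.0006,0]],[0.4,[0,0,0],[0,0,0]],[0.9,[0,0,0],[0,0,0]],[0.9,[0,0,0],[0,0,0]],[0.9,[0,0,0],[0,0,0]],[0.9,[0,0,0],[0,0,0]],[0.9,[0,0,0.08],[0,0,0]],[0.9,[0,0,0.15],[0,0,0]],[0.9,[0,0,0.16],[0,0,0]],[0.9,[0,0,0.16],[0,0,0]],[0.9,[0,0,0.12],[0,0,0]],[0.9,[0,0,0],[0,0,0]]]}}

```text
clock: 16.7
tool_pos: [0.6134, -0.3755, 0.1842]
orientation: [-180.0, -0.0, 134.8]
force: [0.6, -0.8, -1.2]
opening: 0.0274
```

```bash
python3 d.py .586 .267 .185 92.5
```

```text
t 16.7 pos [ 0.6134 -0.3755  0.1842] rpy [-1.7999e+02 -4.0000e-02  1.3476e+02] open 0.0274 F [ 0.6 -0.8 -1.2] j [-16.  26.   4.  -0. -68. -29.]
units shift [-0.11   2.57   0.003] mm [-27.4 642.5   0.8] turn units [-1.000e-04 -1.000e-04 -1.174e-01] deg [ -0.   -0.  -42.3]
```

Call:
{"api": "send_rows", "payload": {"commands": [[0.9,[0,0.1,0],[0,0,-0.005]],[0.9,[-0.01,0.16,0],[0,0,-0.0073]],[0.9,[-0.01,0.16,0],[0,0,-0.0073]],[0.9,[-0.01,0.16,0],[0,0,-0.0073]],[0.9,[-0.01,0.16,0],[0,0,-0.0073]],[0.9,[-0.01,0.16,0],[0,0,-0.0073]],[0.9,[-0.01,0.16,0],[0,0,-0.0073]],[0.9,[-0.01,0.16,0],[0,0,-0.0073]],[0.9,[-0.01,0.16,0],[0,0,-0.0073]],[0.9,[-0.01,0.16,0],[0,0,-0.0073]],[0.9,[-0.01,0.16,0],[0,0,-0.0073]],[0.9,[0,0.16,0],[0,0,-0.0073]]]}}

```text
clock: 17.9
tool_pos: [0.5786, 0.1018, 0.1746]
orientation: [-179.5, -0.4, 102.2]
force: [0.8, 0.3, -0.7]
opening: 0.0278
```

```bash
python3 d.py .586 .267 .185 92.5; python3 cart.py 8
```

```text
t 17.9 pos [0.5786 0.1018 0.1746] rpy [-179.5    -0.38  102.21] open 0.0278 F [ 0.8  0.3 -0.7] j [  29.   15.  -14.   -1.  -61. -106.]
units shift [0.03  0.661 0.042] mm [  7.4 165.2  10.4] turn units [-0.0009 -0.0015 -0.027 ] deg [-0.3 -0.5 -9.7]
mid z 0.061 label [ 0.6465 -0.0465] [ 0.6468 -0.0471] [0.044 0.042] yaw 1.9 centre [ 0.5489 -0.0503]
low z 0.028 label [ 0.5463 -0.0452] [ 0.5461 -0.0457] [0.085 0.027] yaw 1.4 centre [ 0.4541 -0.0479]
```

View pics/top8.png

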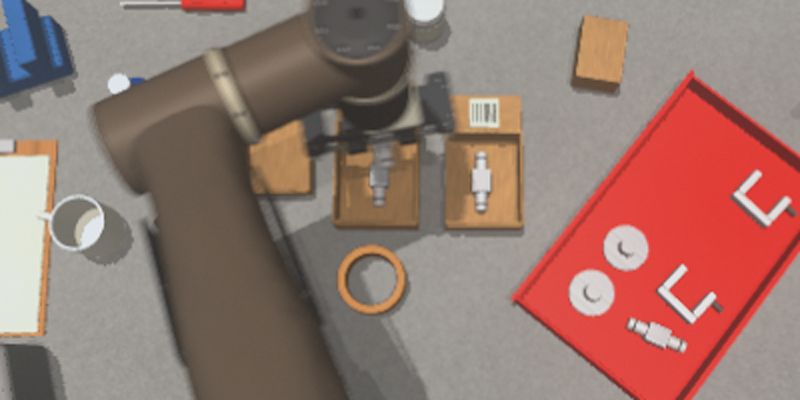

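```bash
python3 -c "
from h import *
s=load('top8.npz');print(deproj(s,[(162,192),(200,170),(260,140),(280,130)]).round(3))
s=load('top0.npz');print(deproj(s,[(169,165),(161,163),(138,232),(140,232),(130,222)]).round(3))"
```

```text
[[0.459 0.299 0.603]
 [0.501 0.234 0.605]
 [0.557 0.127 0.618]
 [0.576 0.092 0.622]]
[[0.64  0.448 0.146]
 [0.632 0.455 0.19 ]
 [0.464 0.568 0.007]
 [0.465 0.562 0.007]
 [0.481 0.561 0.092]]
```

Call:
{"api": "send_rows", "payload": {"commands": [[0.9,[0.01,0.14,0.01],[0,0,-0.006]],[0.9,[0.01,0.14,0.01],[0,0,-0.006]],[0.9,[0.01,0.14,0.01],[0,0,-0.006]],[0.9,[0,0.12,0],[0,0,-0.006]],[0.9,[0,0.06,0],[0,0,0]],[0.9,[0,0,0],[0,0,0]]]}}

```text
clock: 18.55
tool_pos: [0.5829, 0.2643, 0.1767]
orientation: [-179.2, -0.3, 93.4]
force: [-0.7, -0.8, -1.0]
opening: 0.0276
```

```bash
python3 d.py .586 .267 .185 92.5;  python3 -c "
from plant import snapshot
from h import *
s=snapshot('wrist');cv2.imwrite('pics/wrist8.png',s['color'])"
```

```text
t 18.55 pos [0.5829 0.2643 0.1767] rpy [-179.17   -0.35   93.35] open 0.0276 F [-0.7 -0.8 -1. ] j [  41.   20.   -7.   -1.  -64. -128.]
units shift [0.012 0.011 0.033] mm [3.1 2.7 8.3] turn units [-0.0009 -0.0024 -0.0024] deg [-0.3 -0.8 -0.9]
```

View pics/wrist8.png

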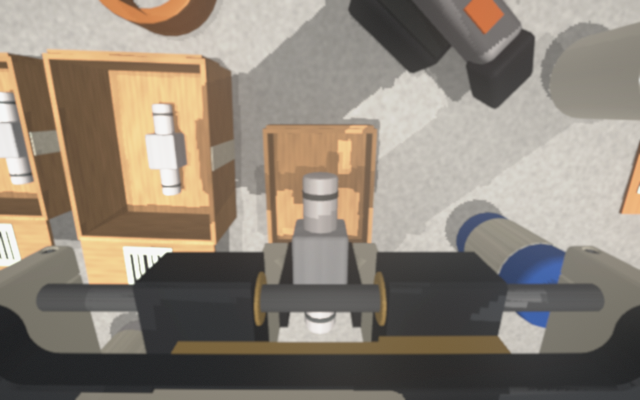

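Call:
{"api": "send_rows", "payload": {"commands": [[0.9,[0.012,0.01,-0.08],[-0.001,-0.002,-0.0024]],[0.9,[0,0,-0.13],[0,0,0]],[0.9,[0,0,-0.14],[0,0,0]],[0.9,[0,0,-0.12],[0,0,0]],[0.9,[0,0,0],[0,0,0]]]}}

```text
clock: 19.1
tool_pos: [0.5855, 0.2595, 0.0564]
orientation: [-179.9, 0.1, 92.4]
force: [-0.8, -0.7, -2.2]
opening: 0.0276
```

```bash
python3 d.py .586 .267 .018 92.5
```

```text
t 19.1 pos [0.5855 0.2595 0.0564] rpy [-1.799e+02  7.000e-02  9.237e+01] open 0.0276 F [-0.8 -0.7 -2.2] j [  41.   26.  -15.   -0.  -49. -129.]
units shift [ 0.002  0.03  -0.153] mm [  0.5   7.5 -38.4] turn units [ 0.0002 -0.0003  0.0004] deg [ 0.1 -0.1  0.1]
```

Call:
{"api": "send_rows", "payload": {"commands": [[0.9,[0.002,0.03,-0.04],[0,0,0]],[0.9,[0,0,-0.06],[0,0,0]],[0.9,[0,0,-0.04],[0,0,0]],[0.9,[0,0,0],[0,0,0]],[0.9,[0,0,0],[0,0,0]]]}}

```text
clock: 19.6
tool_pos: [0.5886, 0.267, 0.0229]
orientation: [179.8, -0.1, 92.4]
force: [-0.4, -0.2, -3.1]
opening: 0.0278
```

```bash
python3 d.py .586 .267 .018 92.5
```

```text
t 19.6 pos [0.5886 0.267  0.0229] rpy [ 1.7985e+02 -6.0000e-02  9.2360e+01] open 0.0278 F [-0.4 -0.2 -3.1] j [  42.   29.  -16.    0.  -45. -129.]
units shift [-0.011 -0.    -0.02 ] mm [-2.6 -0.  -4.9] turn units [-0.0002  0.0004  0.0004] deg [-0.1  0.2  0.1]
```

Call:
{"api": "send_rows", "payload": {"commands": [[0.9,[-0.01,0,-0.02],[0,0,0]],[0.9,[0,0,0],[0,0,0]],[0.55,[0,0,0],[0,0,0]],[0.55,[0,0,0],[0,0,0]],[0.55,[0,0,0.06],[0,0,0]],[0.55,[0,0,0.14],[0,0,0]],[0.55,[0,0,0.16],[0,0,0]],[0.55,[0,0,0.16],[0,0,0]],[0.55,[0,0,0.16],[0,0,0]],[0.55,[0,0,0],[0,0,0]]]}}

```text
clock: 20.6
tool_pos: [0.5871, 0.2669, 0.2035]
orientation: [179.4, -0.2, 92.5]
force: [0.8, 0.6, -0.2]
opening: 0.0395
```

```bash
python3 d.py .586 .267 .018 92.5;  python3 -c "
from plant import snapshot
from h import *
s=snapshot('wrist');cv2.imwrite('pics/wrist9.png',s['color'])"
python3 - <<'E'
from h import *
s=load("top0.npz"); hsv=cv2.cvtColor(s["color"],cv2.COLOR_BGR2HSV); W=deproj(s).reshape(400,640,3)
# handle: points with z in .093-.112 in region
reg=np.zeros((400,640),bool); reg[215:275,172:235]=1
m=reg&(np.abs(W[...,2]-.102)<.008)
m=(m&(hsv[...,2]>75)).astype(np.uint8)
n,l,st,c=cv2.connectedComponentsWithStats(m); k=1+np.argmax(st[1:,4]); v,u=np.nonzero(l==k)
P=onplane(s,np.c_[u,v],.102)[:,:2].astype(np.float32); print("handle top",len(u),np.median(W[v,u,2]),P.mean(0),cv2.minAreaRect(P))
d=cv2.PCACompute(P,np.empty(0))[1][0]; print("axis",np.degrees(np.arctan2(d[1],d[0])))
o=reg&(hsv[...,1]>120)&(hsv[...,0]<25); v,u=np.nonzero(o); print("key",onplane(s,np.c_[u,v],.103).mean(0))
m2=(reg&(np.abs(W[...,2]-.070)<.007)&(hsv[...,2]<75)).astype(np.uint8)
v,u=np.nonzero(m2); P=onplane(s,np.c_[u,v],.07)[:,:2].astype(np.float32); print("stand",len(u),cv2.minAreaRect(P))
E
```

```text
t 20.6 pos [0.5871 0.2669 0.2035] rpy [179.43  -0.19  92.46] open 0.0395 F [ 0.8  0.6 -0.2] j [  42.   18.   -6.    0.  -65. -130.]
units shift [-0.004  0.    -0.742] mm [-1.100e+00  1.000e-01 -1.855e+02] turn units [-0.0006  0.0016  0.0001] deg [-0.2  0.6  0. ]
handle top 470 0.10352846655059755 [0.41614237 0.3415341 ] ((0.41656458377838135, 0.34176912903785706), (0.11896102875471115, 0.03243324160575867), 50.809444427490234)
axis 50.889755
key [0.46033649 0.33689857 0.103     ]
stand 263 ((0.4301811158657074, 0.3602372407913208), (0.1533181369304657, 0.06593212485313416), 51.61117935180664)
```

View pics/wrist9.png

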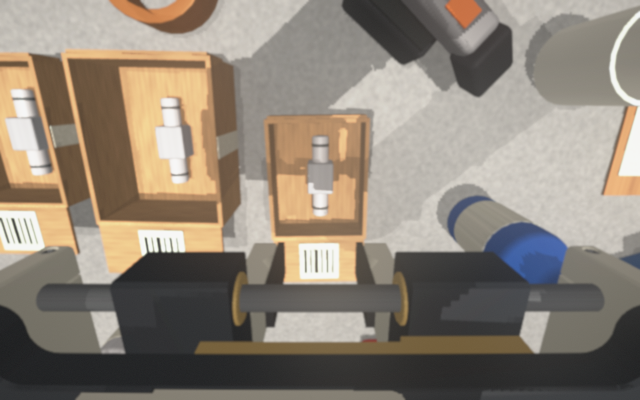

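Call:
{"api": "send_rows", "payload": {"commands": [[0.3,[-0.07,0.045,0],[0,0,0.016]],[0.3,[-0.08,0.05,0],[0,0,0.018]],[0.3,[-0.08,0.05,0],[0,0,0.018]],[0.3,[-0.08,0.05,0],[0,0,0.018]],[0.3,[-0.08,0.05,0],[0,0,0.018]],[0.3,[-0.08,0.05,0],[0,0,0.018]],[0.3,[-0.08,0.05,0],[0,0,0.018]],[0.3,[-0.04,0.03,0],[0,0,0.01]],[0.3,[0,0,0],[0,0,0]],[0.3,[0,0,0],[0,0,0]]]}}

```text
clock: 21.65
tool_pos: [0.4309, 0.36, 0.2031]
orientation: [179.6, -0.2, 142.5]
force: [0.4, -0.4, 0.2]
opening: 0.0615
```

```bash
python3 d.py .4324 .3612 .12 140.8;  python3 -c "
from plant import snapshot
from h import *
s=snapshot('wrist');np.savez('wrist10.npz',**s);cv2.imwrite('pics/wrist10.png',s['color']);print(project(s,[[.4166,.3418,.102],[.4324,.3612,.102]]))"; python3 cart.py 10
```

```text
t 21.65 pos [0.4309 0.36   0.2031] rpy [179.62  -0.22 142.48] open 0.0615 F [ 0.4 -0.4  0.2] j [ 60.  11. -16.  -0. -63. -97.]
units shift [ 0.006  0.005 -0.332] mm [  1.5   1.2 -83.1] turn units [-0.0012  0.0002 -0.0047] deg [-0.4  0.1 -1.7]
[[319.87559335 176.78705554]
 [319.0584717  204.60770825]]
low z 0.046 label [0.6771 0.2728] [0.678  0.2737] [0.045 0.043] yaw 3.9 centre [0.5862 0.2675]
tall z 0.077 label [0.6551 0.1128] [0.6557 0.113 ] [0.043 0.045] yaw 1.9 centre [0.5512 0.1095]
mid z 0.061 label [ 0.6465 -0.0466] [ 0.6468 -0.0471] [0.044 0.042] yaw 1.9 centre [ 0.5489 -0.0503]
low z 0.03 label [0.5803 0.2663] [0.5802 0.2668] [0.09  0.024] yaw 4.0 centre [0.4884 0.2604]
low z 0.029 label [0.5488 0.1076] [0.5487 0.107 ] [0.089 0.027] yaw 2.8 centre [0.4568 0.1026]
low z 0.029 label [ 0.5463 -0.0452] [ 0.5461 -0.0457] [0.085 0.027] yaw 1.4 centre [ 0.4541 -0.0479]
```

View pics/wrist10.png

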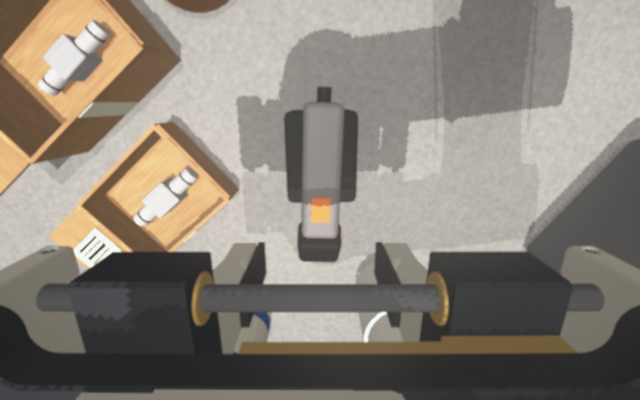

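View pics/top10.png

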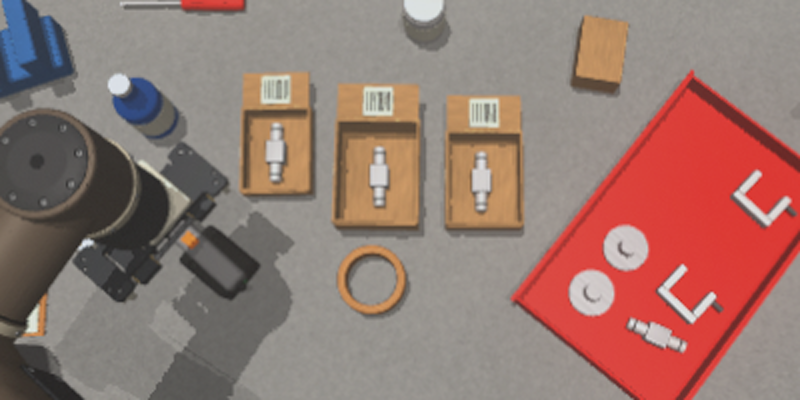

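Run:
```python
from h import *
s=load("wrist10.npz"); W=deproj(s).reshape(400,640,3)
reg=np.zeros((400,640),bool); reg[80:265,285:360]=1
m=(reg&(np.abs(W[...,2]-.102)<.006)).astype(np.uint8)
n,l,st,c=cv2.connectedComponentsWithStats(m); k=1+np.argmax(st[1:,4]); v,u=np.nonzero(l==k)
print(st[k])
P=W[v,u,:2].astype(np.float32); print(np.median(W[v,u,2]),cv2.minAreaRect(P)); 
m=(reg&(W[...,2]>.06)&(W[...,2]<.078)).astype(np.uint8);v,u=np.nonzero(m);print(len(u),np.median(W[v,u,2]),cv2.minAreaRect(W[v,u,:2].astype(np.float32)))
```

```text
[ 298  102   46  149 5643]
0.10286532242972052 ((0.42035412788391113, 0.3457793593406677), (0.1329657882452011, 0.03847859799861908), 51.86521530151367)
2947 0.07091217062662786 ((0.4293084144592285, 0.3604920506477356), (0.15284256637096405, 0.0695708841085434), 52.81874465942383)
```

Call:
{"api": "send_rows", "payload": {"commands": [[0.3,[0.005,0.015,-0.08],[-0.001,0,-0.0035]],[0.3,[0,0,-0.12],[0,0,0]],[0.3,[0,0,-0.12],[0,0,0]],[0.3,[0,0,-0.05],[0,0,0]],[0.3,[0,0,0],[0,0,0]],[0.3,[0,0,0],[0,0,0]]]}}

```text
clock: 22.35
tool_pos: [0.4365, 0.3611, 0.1084]
orientation: [179.8, 0.1, 140.5]
force: [0.8, 0.1, 0.8]
opening: 0.0611
```

```bash
python3 d.py .432 .3613 .075 141.2
```

```text
t 22.35 pos [0.4365 0.3611 0.1084] rpy [1.7981e+02 6.0000e-02 1.4047e+02] open 0.0611 F [0.8 0.1 0.8] j [ 59.  16. -22.   0. -51. -99.]
units shift [-0.018  0.001 -0.134] mm [ -4.5   0.2 -33.4] turn units [-0.0003  0.0005  0.002 ] deg [-0.1  0.2  0.7]
```

Call:
{"api": "send_rows", "payload": {"commands": [[0.3,[-0.016,0.005,-0.05],[0,0,0.002]],[0.3,[0,0,-0.06],[0,0,0]],[0.3,[0,0,-0.02],[0,0,0]],[0.3,[0,0,0],[0,0,0]],[0.3,[0,0,0],[0,0,0]]]}}

```text
clock: 22.85
tool_pos: [0.4337, 0.3638, 0.0771]
orientation: [179.5, 0.0, 141.2]
force: [-0.1, 0.5, 0.5]
opening: 0.0618
```

```bash
python3 d.py .432 .3613 .075 141.2
```

```text
t 22.85 pos [0.4337 0.3638 0.0771] rpy [1.7949e+02 3.0000e-02 1.4122e+02] open 0.0618 F [-0.1  0.5  0.5] j [ 60.  18. -25.   0. -47. -99.]
units shift [-0.007 -0.01  -0.008] mm [-1.7 -2.5 -2.1] turn units [-0.001   0.001  -0.0001] deg [-0.4  0.3 -0. ]
```

Call:
{"api": "send_rows", "payload": {"commands": [[0.3,[-0.007,-0.01,-0.008],[-0.001,0.001,0]],[0.3,[0,0,0],[0,0,0]],[0.5,[0,0,0],[0,0,0]],[0.9,[0,0,0],[0,0,0]],[0.9,[0,0,0],[0,0,0]],[0.9,[0,0,0],[0,0,0]],[0.9,[0,0,0],[0,0,0]],[0.9,[0,0,0],[0,0,0]]]}}

```text
clock: 23.65
tool_pos: [0.4324, 0.3623, 0.0769]
orientation: [179.8, -0.0, 141.2]
force: [-0.3, -0.4, 0.1]
opening: 0.0338
```

```bash
python3 d.py .432 .3613 .075 141.2
```

```text
t 23.65 pos [0.4324 0.3623 0.0769] rpy [ 1.7984e+02 -5.0000e-02  1.4124e+02] open 0.0338 F [-0.3 -0.4  0.1] j [ 60.  18. -24.  -0. -47. -99.]
units shift [-0.002 -0.004 -0.008] mm [-0.4 -1.  -1.9] turn units [-0.0004  0.0002 -0.0001] deg [-0.2  0.1 -0. ]
```

Call:
{"api": "send_rows", "payload": {"commands": [[0.9,[0,0,0.03],[0,0,0]],[0.9,[0,0,0.08],[0,0,0]],[0.9,[0,0,0.12],[0,0,0]],[0.9,[0,0,0.14],[0,0,0]],[0.9,[0,0,0.08],[0,0,0]],[0.9,[0,0,0],[0,0,0]],[0.9,[0,0,0],[0,0,0]]]}}

```text
clock: 24.35
tool_pos: [0.4301, 0.3592, 0.1927]
orientation: [-179.8, -0.1, 141.2]
force: [-0.9, 0.3, -4.0]
opening: 0.0338
```

```bash
python3 d.py .432 .3613 .19 141.2;  python3 -c "
from plant import snapshot
from h import *
s=snapshot('wrist');np.savez('wrist11.npz',**s);cv2.imwrite('pics/wrist11.png',s['color'])
s=snapshot('side');np.savez('side11.npz',**s);cv2.imwrite('pics/side11.png',cv2.resize(s['color'][200:360,200:420],None,fx=3.5,fy=3.5))"
```

```text
t 24.35 pos [0.4301 0.3592 0.1927] rpy [-1.7978e+02 -7.0000e-02  1.4117e+02] open 0.0338 F [-0.9  0.3 -4. ] j [ 60.  11. -17.  -0. -62. -99.]
units shift [ 0.008  0.008 -0.011] mm [ 1.9  2.1 -2.7] turn units [ 0.0004 -0.0005  0.0001] deg [ 0.1 -0.2  0. ]
```

View pics/wrist11.png

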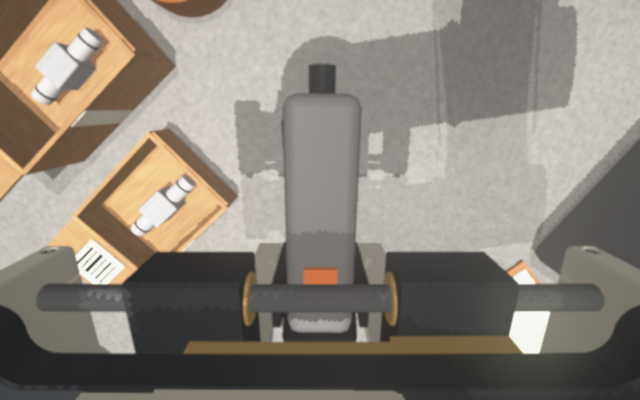

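View pics/side11.png

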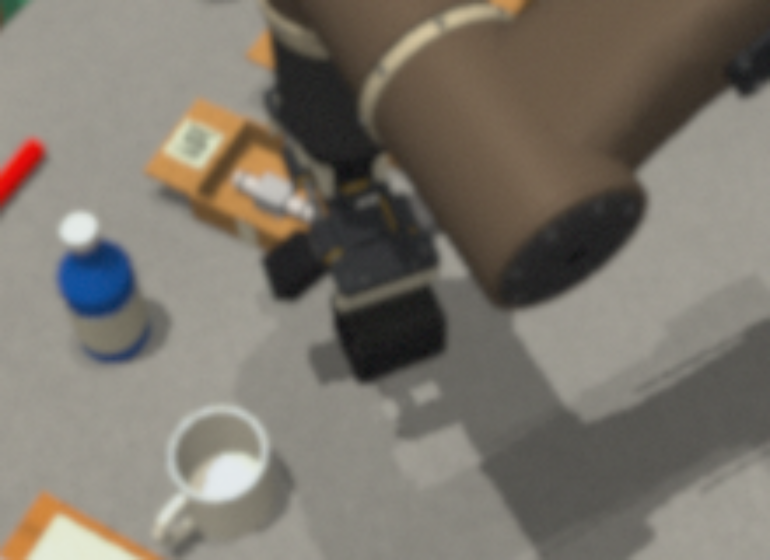

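```bash
cat > hold.py <<'E'
from h import *
from plant import sensors,snapshot
def hold(s):
    o=sensors.get_obs(); t=np.array(o["tool_pos"]); Rt=R.from_euler('xyz',o["orientation"],degrees=True).as_matrix()
    W=deproj(s).reshape(400,640,3); reg=np.zeros((400,640),bool); reg[105:238,292:354]=1
    P=(W[reg]-t)@Rt   # tool frame: z along fingers(down), y
    P=P[~np.isnan(P[:,0])]; P=P[np.abs(P[:,2]+.025)<.03]
    A=np.c_[P[:,:2],np.ones(len(P))]; k,res,_,_=np.linalg.lstsq(A,P[:,2],rcond=None)
    print(len(P),"z=ax+by+c",k.round(4),"pitch deg",np.degrees(np.arctan(k[:2])).round(2), "y range",P[:,1].min().round(4),P[:,1].max().round(4),"resid",np.abs(A@k-P[:,2]).mean().round(4))
    reg[:]=0; reg[85:245,275:370]=1; Q=(W[reg]-t)@Rt; Q=Q[np.abs(Q[:,2]-(Q[:,:2]@k[:2]+k[2]))<.006]
    print("extent x",Q[:,0].min().round(4),Q[:,0].max().round(4),"y",Q[:,1].min().round(4),Q[:,1].max().round(4))
if __name__=="__main__": hold(snapshot("wrist"))
E
python3 -c "
from hold import *
hold(load('wrist11.npz'))"
```

```text
8215 z=ax+by+c [ 0.0125  0.0033 -0.0267] pitch deg [0.72 0.19] y range -0.0819 -0.0222 resid 0.0005
extent x -0.0171 0.0174 y -0.0868 -0.0174
```

Call:
{"api": "send_rows", "payload": {"commands": [[0.9,[0.03,-0.03,0],[0,0,-0.012]],[0.9,[0.05,-0.04,0],[0,0,-0.016]],[0.9,[0.05,-0.04,0],[0,0,-0.016]],[0.9,[0.05,-0.04,0],[0,0,-0.016]],[0.9,[0.05,-0.04,0],[0,0,-0.016]],[0.9,[0.05,-0.04,0],[0,0,-0.016]],[0.9,[0.05,-0.04,0],[0,0,-0.016]],[0.9,[0.05,-0.04,0],[0,0,-0.016]],[0.9,[0.03,-0.02,0],[0,0,-0.012]],[0.9,[0,0,0],[0,0,-0.006]],[0.9,[0,0,0],[0,0,0]]]}}

```text
clock: 25.55
tool_pos: [0.5298, 0.2672, 0.1736]
orientation: [-178.2, 0.7, 87.9]
force: [0.4, -0.2, -2.9]
opening: 0.0341
```

```bash
python3 d.py .538 .273 .138 90; python3 hold.py; python3 cart.py 12;  python3 -c "
from plant import snapshot
from h import *
s=snapshot('wrist');cv2.imwrite('pics/wrist12.png',s['color'])
s=snapshot('side');np.savez('side12.npz',**s);cv2.imwrite('pics/side12.png',cv2.resize(s['color'][150:320,200:420],None,fx=3.5,fy=3.5))"
```

```text
t 25.55 pos [0.5298 0.2672 0.1736] rpy [-178.22    0.72   87.9 ] open 0.0341 F [ 0.4 -0.2 -2.9] j [  45.   16.  -12.   -1.  -63. -137.]
units shift [ 0.033  0.023 -0.142] mm [  8.2   5.8 -35.6] turn units [ 0.0019 -0.005   0.0059] deg [ 0.7 -1.8  2.1]
8226 z=ax+by+c [ 0.0137  0.0047 -0.0261] pitch deg [0.78 0.27] y range -0.0816 -0.0216 resid 0.0005
extent x -0.0172 0.0173 y -0.0865 -0.017
tall z 0.078 label [0.6552 0.1125] [0.6557 0.113 ] [0.043 0.045] yaw 1.9 centre [0.5512 0.1095]
mid z 0.062 label [ 0.6465 -0.0467] [ 0.6468 -0.0457] [0.044 0.045] yaw 1.9 centre [ 0.5488 -0.049 ]
low z 0.029 label [0.5485 0.1075] [0.5487 0.107 ] [0.089 0.027] yaw 2.8 centre [0.4568 0.1026]
low z 0.029 label [ 0.5452 -0.0452] [ 0.5446 -0.0457] [0.088 0.027] yaw 1.4 centre [ 0.4526 -0.0479]
```

View pics/top12.png

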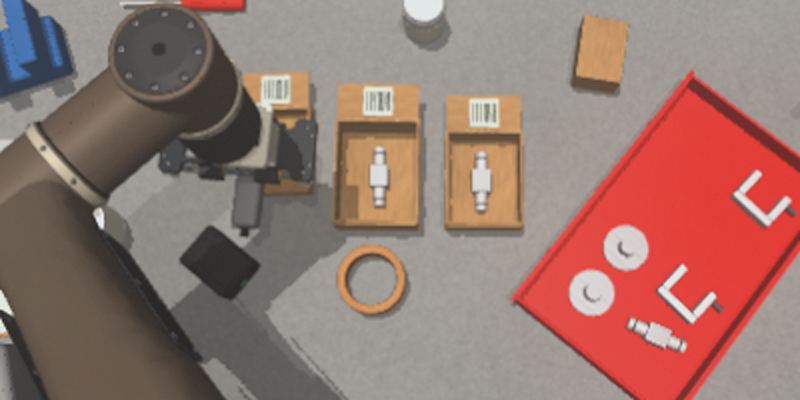

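View pics/side12.png

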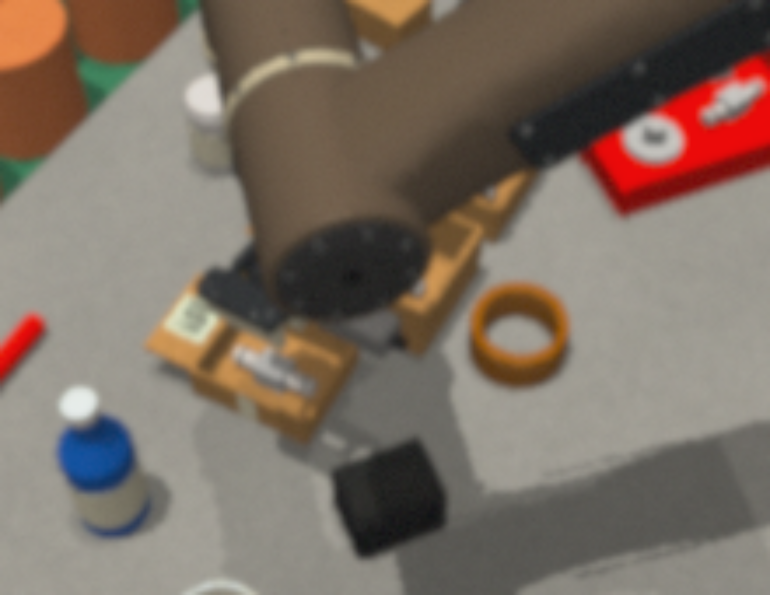

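View pics/wrist12.png

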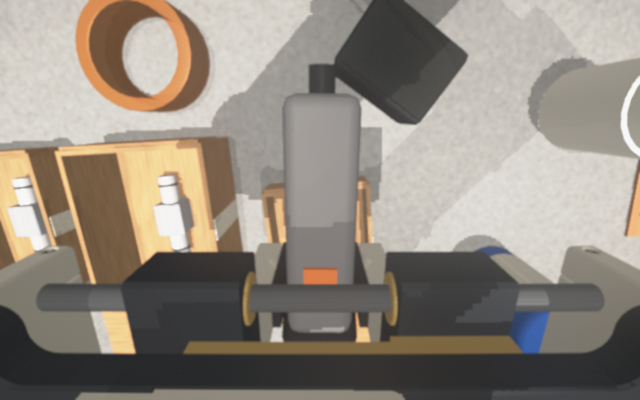

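Call:
{"api": "send_rows", "payload": {"commands": [[0.9,[0.03,0.025,-0.05],[0.002,-0.005,0.006]],[0.9,[0,0,-0.06],[0,0,0]],[0.9,[0,0,-0.03],[0,0,0]],[0.9,[0,0,0],[0,0,0]],[0.9,[0,0,0],[0,0,0]]]}}

```text
clock: 26.25
tool_pos: [0.5373, 0.2758, 0.1398]
orientation: [179.8, -0.2, 90.6]
force: [0.5, -0.4, -2.3]
opening: 0.0338
```

```bash
python3 d.py .538 .273 .138 90; python3 hold.py
```

```text
t 26.25 pos [0.5373 0.2758 0.1398] rpy [ 1.7976e+02 -1.6000e-01  9.0610e+01] open 0.0338 F [ 0.5 -0.4 -2.3] j [  46.   18.  -16.    0.  -56. -135.]
units shift [ 0.003 -0.011 -0.007] mm [ 0.7 -2.8 -1.8] turn units [-0.0005  0.0007 -0.0017] deg [-0.2  0.2 -0.6]
8220 z=ax+by+c [ 0.0149  0.0057 -0.0259] pitch deg [0.86 0.33] y range -0.0818 -0.0215 resid 0.0005
extent x -0.0173 0.0172 y -0.0866 -0.0171
```

```bash
cat > aim.py <<'E'
import sys
from h import *
from plant import sensors
L=np.array(list(map(float,sys.argv[1:4])))
o=sensors.get_obs(); t=np.array(o["tool_pos"]); Rt=R.from_euler('xyz',o["orientation"],degrees=True).as_matrix()
sx=Rt[:,1]; sz=-Rt[:,2]; sy=np.cross(sz,sx)
w=t+.068*sx-.0225*sz
ax=(sx-sz)/2**.5; az=np.cross(ax,sy); v=L-w
print(round(o["clock"],2),"label in window: x",(v@ax).round(4),"y",(v@sy).round(4),"z",(v@az).round(4),"win above",(-v[2]).round(4))
E
python3 aim.py .677 .273 .045
```

```text
26.3 label in window: x 0.1019 y -0.0046 z -0.0012 win above 0.0726
```

Call:
{"api": "send_rows", "payload": {"commands": [[0.9,[0.003,-0.01,-0.007],[0,0,-0.0015]],[0.9,[0,0,0],[0,0,0]],[0.9,[0,0,0],[0,0,0]],[0.9,[0,0,0],[0,0,0]],[0.9,[0,0,0],[0,0,0]],[0.9,[0,0,0],[0,0,0]],[0.9,[0,0,0],[0,0,0]],[0.9,[0,0,0],[0,0,0]],[0.9,[0,0,0],[0,0,0]],[0.9,[0,0,0],[0,0,0]],[0.9,[0,0,0],[0,0,0]],[0.9,[0,0,0],[0,0,0]]]}}

```text
clock: 27.5
tool_pos: [0.5391, 0.2737, 0.14]
orientation: [179.6, -0.3, 90.0]
force: [-0.1, -1.0, -2.0]
opening: 0.0338
```

```bash
python3 aim.py .677 .273 .045; python3 d.py .538 .273 .138 90
```

```text
27.5 label in window: x 0.1009 y -0.0012 z -0.0029 win above 0.0729
t 27.5 pos [0.5391 0.2737 0.14  ] rpy [179.62  -0.28  90.01] open 0.0338 F [-0.1 -1.  -2. ] j [  45.   18.  -16.    0.  -56. -135.]
units shift [-0.004 -0.003 -0.008] mm [-1.1 -0.7 -2. ] turn units [-0.0008  0.001  -0.    ] deg [-0.3  0.4 -0. ]
```

Call:
{"api": "send_rows", "payload": {"commands": [[0.9,[-0.002,-0.002,-0.004],[-0.0006,0.0008,0]],[0.9,[0,0,0],[0,0,0]],[0.9,[0,0,0],[0,0,0]],[0.9,[0,0,0],[0,0,0]],[0.9,[0,0,0],[0,0,0]],[0.9,[0,0,0],[0,0,0]],[0.9,[0,0,0],[0,0,0]],[0.9,[0,0,0],[0,0,0]],[0.9,[0,0,0],[0,0,0]],[0.9,[0,0,0],[0,0,0]],[0.9,[0,0,0],[0,0,0]],[0.9,[0,0,0],[0,0,0]]]}}

```text
clock: 28.7
tool_pos: [0.5385, 0.2731, 0.1389]
orientation: [179.9, -0.0, 90.0]
force: [-0.3, 0.4, -2.2]
opening: 0.034
```

```bash
python3 aim.py .677 .273 .045; python3 d.py .508 -.0468 .154 90; python3 cart.py 13; python3 hold.py;python3 -c "
from plant import snapshot
from h import *
s=snapshot('side');np.savez('side13.npz',**s);cv2.imwrite('pics/side13.png',cv2.resize(s['color'][150:320,200:420],None,fx=3.5,fy=3.5))"
```

```text
28.7 label in window: x 0.1004 y -0.0002 z -0.0008 win above 0.0714
t 28.7 pos [0.5385 0.2731 0.1389] rpy [ 1.7994e+02 -5.0000e-02  9.0010e+01] open 0.034 F [-0.3  0.4 -2.2] j [  45.   18.  -15.    0.  -57. -135.]
units shift [-0.122 -1.28   0.061] mm [ -30.5 -319.9   15.1] turn units [-0.0001  0.0002 -0.    ] deg [-0.   0.1 -0. ]
tall z 0.077 label [0.6552 0.1126] [0.6557 0.113 ] [0.043 0.045] yaw 1.9 centre [0.5512 0.1095]
mid z 0.061 label [ 0.6465 -0.0466] [ 0.6468 -0.0457] [0.044 0.045] yaw 1.9 centre [ 0.5488 -0.049 ]
low z 0.03 label [0.5485 0.1076] [0.5487 0.107 ] [0.089 0.027] yaw 2.8 centre [0.4568 0.1026]
low z 0.029 label [ 0.5456 -0.0452] [ 0.5446 -0.0457] [0.088 0.027] yaw 1.4 centre [ 0.4526 -0.0479]
8222 z=ax+by+c [ 0.016   0.0052 -0.026 ] pitch deg [0.92 0.3 ] y range -0.0818 -0.022 resid 0.0005
extent x -0.0171 0.0172 y -0.0866 -0.0175
```

View pics/top13.png

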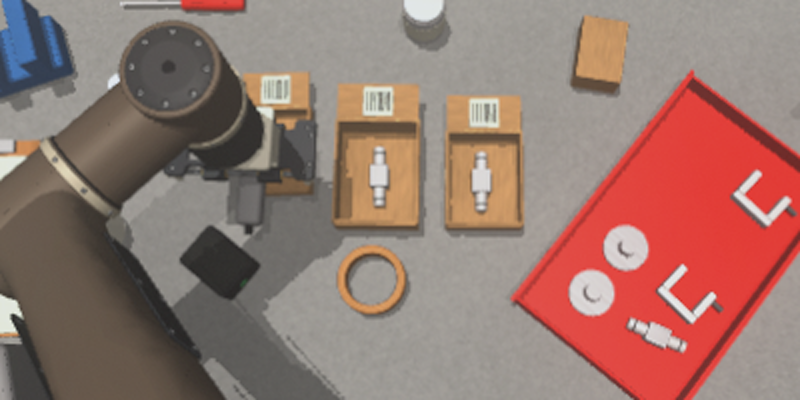

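View pics/side13.png

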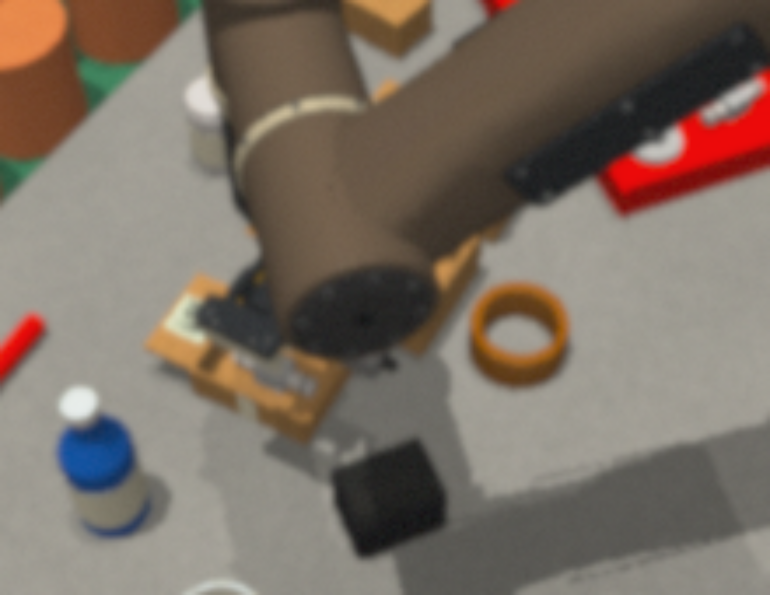

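Call:
{"api": "send_rows", "payload": {"commands": [[0.9,[0,0,0.1],[0,0,0]],[0.9,[-0.01,-0.08,0.08],[0,0,0]],[0.9,[-0.015,-0.14,0],[0,0,0]],[0.9,[-0.015,-0.14,0],[0,0,0]],[0.9,[-0.015,-0.14,0],[0,0,0]],[0.9,[-0.015,-0.14,0],[0,0,0]],[0.9,[-0.015,-0.14,0],[0,0,0]],[0.9,[-0.015,-0.14,0],[0,0,0]],[0.9,[-0.015,-0.14,0],[0,0,0]],[0.9,[0,-0.14,0],[0,0,0]],[0.9,[0,-0.05,0],[0,0,0]],[0.9,[0,0,0],[0,0,0]]]}}

```text
clock: 30.05
tool_pos: [0.5071, -0.0494, 0.1864]
orientation: [179.7, -0.1, 90.2]
force: [1.4, -0.1, -2.5]
opening: 0.0338
```

```bash
python3 d.py .508 -.0468 .154 90; python3 cart.py 14
```

```text
t 30.05 pos [ 0.5071 -0.0494  0.1864] rpy [ 1.7972e+02 -8.0000e-02  9.0190e+01] open 0.0338 F [ 1.4 -0.1 -2.5] j [  17.    7.  -23.    0.  -60. -106.]
units shift [ 0.004  0.011 -0.13 ] mm [  0.9   2.6 -32.4] turn units [-0.0002  0.0008 -0.0005] deg [-0.1  0.3 -0.2]
low z 0.046 label [0.6771 0.2728] [0.678  0.2737] [0.045 0.043] yaw 3.9 centre [0.5862 0.2675]
```

View pics/top14.png

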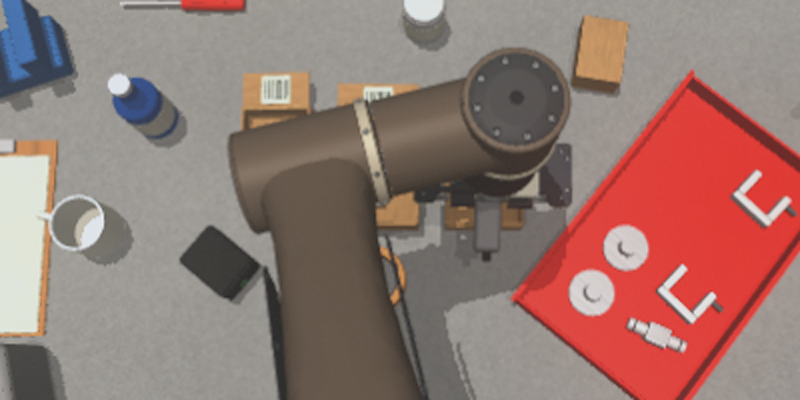

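Call:
{"api": "send_rows", "payload": {"commands": [[0.9,[0.003,0.012,-0.05],[0,0.001,-0.0005]],[0.9,[0,0,-0.06],[0,0,0]],[0.9,[0,0,-0.02],[0,0,0]],[0.9,[0,0,0],[0,0,0]],[0.9,[0,0,0],[0,0,0]]]}}

```text
clock: 30.6
tool_pos: [0.5087, -0.0413, 0.1509]
orientation: [-179.8, -0.1, 90.2]
force: [0.6, -0.5, -2.0]
opening: 0.0343
```

```bash
python3 d.py .508 -.0465 .154 90; python3 aim.py .6465 -.0465 .061
```

```text
t 30.6 pos [ 0.5087 -0.0413  0.1509] rpy [-1.7985e+02 -1.1000e-01  9.0210e+01] open 0.0343 F [ 0.6 -0.5 -2. ] j [  17.    9.  -26.   -0.  -55. -107.]
units shift [-0.003 -0.021  0.012] mm [-0.7 -5.2  3.1] turn units [-0.0003 -0.0004 -0.0006] deg [-0.1 -0.2 -0.2]
30.6 label in window: x 0.097 y -0.0059 z 0.0021 win above 0.0672
```

Call:
{"api": "send_rows", "payload": {"commands": [[0.9,[-0.002,-0.02,0.012],[0,0,-0.0005]],[0.9,[0,0,0],[0,0,0]],[0.9,[0,0,0],[0,0,0]],[0.9,[0,0,0],[0,0,0]],[0.9,[0,0,0],[0,0,0]],[0.9,[0,0,0],[0,0,0]],[0.9,[0,0,0],[0,0,0]],[0.9,[0,0,0],[0,0,0]],[0.9,[0,0,0],[0,0,0]],[0.9,[0,0,0],[0,0,0]],[0.9,[0,0,0],[0,0,0]],[0.9,[0,0,0],[0,0,0]]]}}

```text
clock: 31.8
tool_pos: [0.5091, -0.0461, 0.1558]
orientation: [180.0, -0.1, 90.1]
force: [0.9, 0.4, -3.7]
opening: 0.0339
```

```bash
python3 d.py .508 -.0465 .154 90; python3 aim.py .6465 -.0465 .061
```

```text
t 31.8 pos [ 0.5091 -0.0461  0.1558] rpy [ 1.800e+02 -1.400e-01  9.005e+01] open 0.0339 F [ 0.9  0.4 -3.7] j [  17.    9.  -25.   -0.  -56. -107.]
units shift [-0.004 -0.002 -0.007] mm [-1.1 -0.4 -1.8] turn units [-0.0004  0.     -0.0001] deg [-0.1  0.  -0.1]
31.8 label in window: x 0.1002 y -0.0008 z -0.0021 win above 0.0723
```

Call:
{"api": "send_rows", "payload": {"commands": [[0.9,[0,0,0],[0,0,0]],[0.9,[0,0,0],[0,0,0]],[0.9,[0,0,0],[0,0,0]],[0.9,[0,0,0],[0,0,0]],[0.9,[0,0,0],[0,0,0]],[0.9,[0,0,0],[0,0,0]],[0.9,[0,0,0],[0,0,0]],[0.9,[0,0,0],[0,0,0]],[0.9,[0,0,0],[0,0,0]],[0.9,[0,0,0],[0,0,0]],[0.9,[0,0,0],[0,0,0]]]}}

```text
clock: 32.9
tool_pos: [0.5091, -0.0461, 0.1558]
orientation: [-180.0, -0.1, 90.1]
force: [0.2, 0.8, -2.0]
opening: 0.034
```

```bash
python3 aim.py .6465 -.0465 .061; python3 d.py .516 .113 .2 90; python3 cart.py 15; python3 -c "
from plant import snapshot
from h import *
s=snapshot('side');np.savez('side15.npz',**s);cv2.imwrite('pics/side15.png',cv2.resize(s['color'][130:300,200:420],None,fx=3.5,fy=3.5))"
```

```text
32.9 label in window: x 0.1002 y -0.0007 z -0.002 win above 0.0723
t 32.9 pos [ 0.5091 -0.0461  0.1558] rpy [-1.800e+02 -1.400e-01  9.005e+01] open 0.034 F [ 0.2  0.8 -2. ] j [  17.    9.  -25.   -0.  -56. -107.]
units shift [0.028 0.636 0.177] mm [  6.9 159.1  44.2] turn units [-0.0004 -0.     -0.0001] deg [-0.1 -0.  -0.1]
low z 0.046 label [0.677  0.2729] [0.678  0.2737] [0.045 0.043] yaw 3.9 centre [0.5862 0.2675]
```

View pics/top15.png

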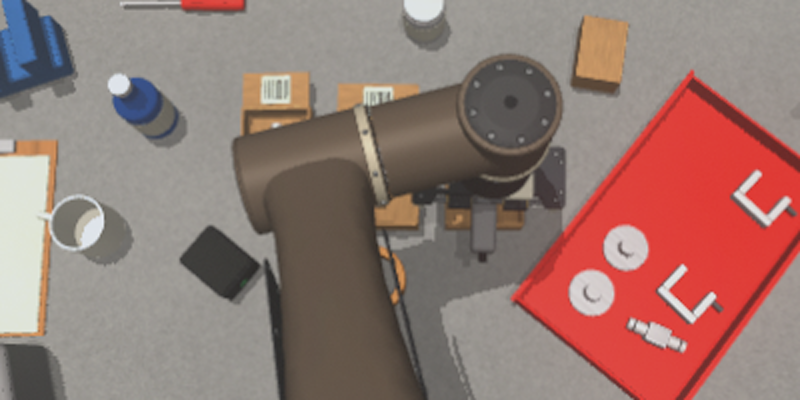

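View pics/side15.png

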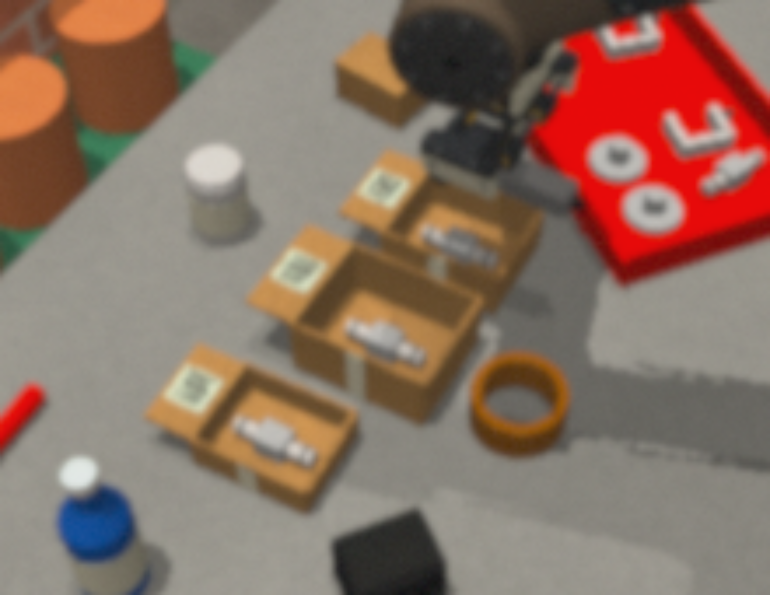

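Call:
{"api": "send_rows", "payload": {"commands": [[0.9,[0,0,0.09],[0,0,0]],[0.9,[0.005,0.06,0.09],[0,0,0]],[0.9,[0.005,0.12,0],[0,0,0]],[0.9,[0.005,0.14,0],[0,0,0]],[0.9,[0.005,0.14,0],[0,0,0]],[0.9,[0.005,0.12,0],[0,0,0]],[0.9,[0,0.04,0],[0,0,0]],[0.9,[0,0,0],[0,0,0]],[0.9,[0,0,0],[0,0,0]]]}}

```text
clock: 33.9
tool_pos: [0.5144, 0.1138, 0.2026]
orientation: [-180.0, -0.2, 89.9]
force: [-0.2, -0.7, -2.9]
opening: 0.034
```

```bash
python3 d.py .516 .113 .17 90; python3 cart.py 16
python3 - <<'E'
from plant import snapshot
from h import *
s=snapshot('side');cv2.imwrite('pics/side16.png',cv2.resize(s['color'][130:300,200:420],None,fx=3.5,fy=3.5))
s=load("top15.npz"); W=deproj(s).reshape(400,640,3); reg=np.zeros((400,640),bool); reg[220:280,180:232]=1
m=(reg&(W[...,2]>.055)&(W[...,2]<.085)).astype(np.uint8)
n,l,st,c=cv2.connectedComponentsWithStats(m); k=1+np.argmax(st[1:,4]); v,u=np.nonzero(l==k)
r=cv2.minAreaRect(onplane(s,np.c_[u,v],.07)[:,:2].astype(np.float32)); print("stand top",st[k],r,np.median(W[v,u,2]))
E
```

```text
t 33.9 pos [0.5144 0.1138 0.2026] rpy [-1.7997e+02 -1.7000e-01  8.9950e+01] open 0.034 F [-0.2 -0.7 -2.9] j [  34.    8.  -20.   -0.  -62. -124.]
units shift [ 0.006 -0.003 -0.13 ] mm [  1.6  -0.8 -32.6] turn units [-0.0005 -0.0001  0.0002] deg [-0.2 -0.   0.1]
mid z 0.061 label [ 0.6465 -0.0466] [ 0.6468 -0.0471] [0.044 0.042] yaw 1.9 centre [ 0.5489 -0.0503]
low z 0.029 label [ 0.5463 -0.0452] [ 0.5461 -0.0457] [0.085 0.027] yaw 1.4 centre [ 0.4541 -0.0479]
stand top [190 233  37  35 701] ((0.41021814942359924, 0.3340607285499573), (0.09092877060174942, 0.06683287769556046), 52.81027603149414) 0.07034730036741554
```

View pics/side16.png

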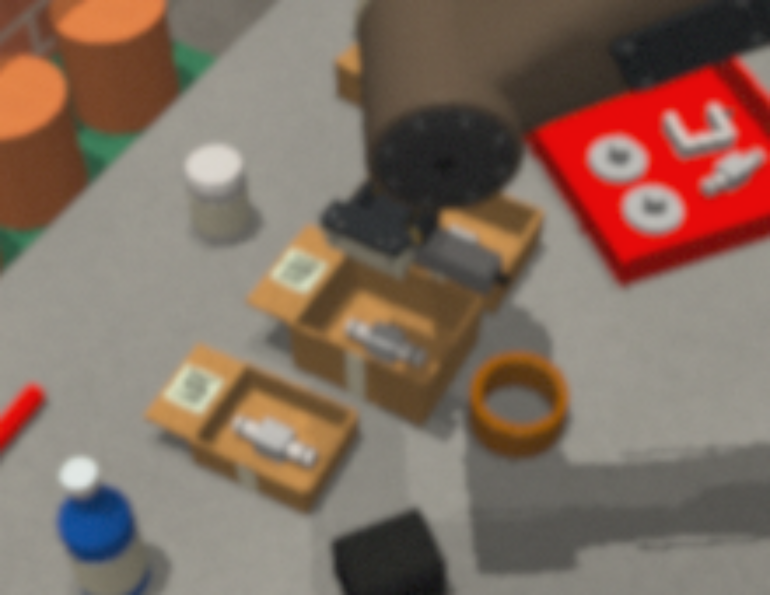

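View pics/top16.png

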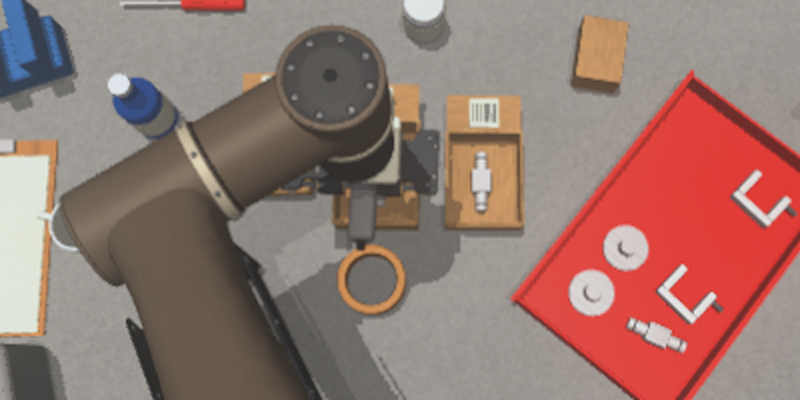

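Call:
{"api": "send_rows", "payload": {"commands": [[0.9,[0.006,0.005,-0.05],[0,0,0]],[0.9,[0,0,-0.05],[0,0,0]],[0.9,[0,0,-0.02],[0,0,0]],[0.9,[0,0,0],[0,0,0]],[0.9,[0,0,0],[0,0,0]]]}}

```text
clock: 34.5
tool_pos: [0.5154, 0.1114, 0.1689]
orientation: [-179.9, -0.1, 89.7]
force: [0.3, 0.1, -2.8]
opening: 0.034
```

```bash
python3 d.py .516 .113 .17 90; python3 aim.py .655 .113 .077
```

```text
t 34.5 pos [0.5154 0.1114 0.1689] rpy [-1.7986e+02 -1.1000e-01  8.9650e+01] open 0.034 F [ 0.3  0.1 -2.8] j [  33.    9.  -22.   -0.  -58. -124.]
units shift [0.002 0.006 0.005] mm [0.6 1.6 1.1] turn units [-0.0003 -0.0004  0.001 ] deg [-0.1 -0.1  0.3]
34.5 label in window: x 0.0996 y 0.0022 z 0.002 win above 0.0692
```

Call:
{"api": "send_rows", "payload": {"commands": [[0.9,[0,0.004,0.004],[0,0,0.0005]],[0.9,[0,0,0],[0,0,0]],[0.9,[0,0,0],[0,0,0]],[0.9,[0,0,0],[0,0,0]],[0.9,[0,0,0],[0,0,0]],[0.9,[0,0,0],[0,0,0]],[0.9,[0,0,0],[0,0,0]],[0.9,[0,0,0],[0,0,0]],[0.9,[0,0,0],[0,0,0]],[0.9,[0,0,0],[0,0,0]],[0.9,[0,0,0],[0,0,0]],[0.9,[0,0,0],[0,0,0]]]}}

```text
clock: 35.7
tool_pos: [0.5161, 0.113, 0.1712]
orientation: [-180.0, -0.2, 89.9]
force: [0.4, 0.1, -2.2]
opening: 0.0333
```

Call:
{"api": "send_rows", "payload": {"commands": [[0.9,[0,0,0],[0,0,0]],[0.9,[0,0,0],[0,0,0]],[0.9,[0,0,0],[0,0,0]],[0.9,[0,0,0],[0,0,0]],[0.9,[0,0,0],[0,0,0]],[0.9,[0,0,0],[0,0,0]],[0.9,[0,0,0],[0,0,0]],[0.9,[0,0,0],[0,0,0]],[0.9,[0,0,0],[0,0,0]],[0.9,[0,0,0],[0,0,0]],[0.9,[0,0,0],[0,0,0]]]}}

```text
clock: 36.8
tool_pos: [0.5161, 0.1129, 0.1712]
orientation: [-180.0, -0.2, 89.9]
force: [0.7, -0.0, -1.7]
opening: 0.0341
```

```bash
python3 aim.py .655 .113 .077; python3 hold.py; python3 d.py .4324 .3623 .16 141.2;python3 -c "
from plant import snapshot
from h import *
s=snapshot('side');cv2.imwrite('pics/side17.png',cv2.resize(s['color'][130:300,200:420],None,fx=3.5,fy=3.5))"
```

```text
36.8 label in window: x 0.1008 y 0.0001 z -0.0005 win above 0.0717
8205 z=ax+by+c [ 0.0141  0.0061 -0.0259] pitch deg [0.81 0.35] y range -0.0817 -0.0223 resid 0.0005
extent x -0.0172 0.0172 y -0.0866 -0.0175
t 36.85 pos [0.5161 0.1129 0.1712] rpy [-1.7997e+02 -1.6000e-01  8.9880e+01] open 0.0338 F [ 0.2 -0.5 -2. ] j [  34.    9.  -22.   -0.  -58. -124.]
units shift [-0.335  0.997 -0.045] mm [-83.7 249.4 -11.2] turn units [-0.0004 -0.0003  0.1426] deg [-0.1 -0.1 51.3]
```

View pics/side17.png

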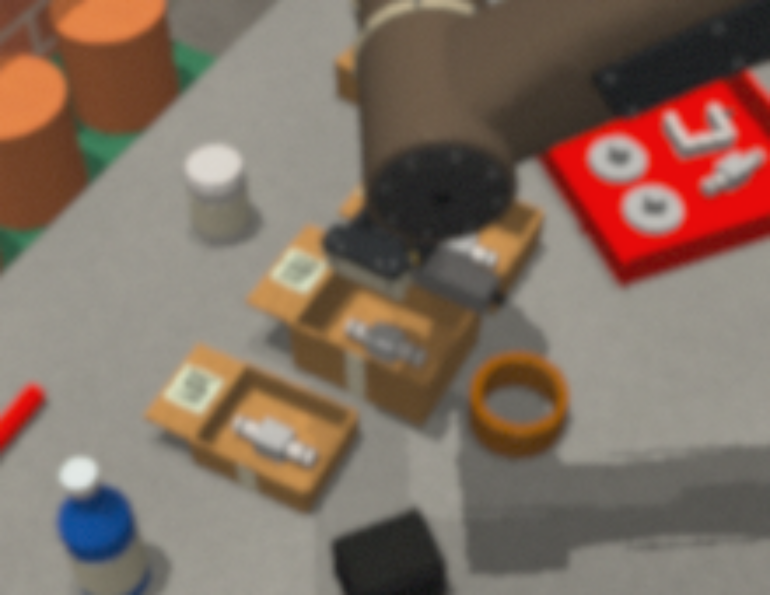

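Call:
{"api": "send_rows", "payload": {"commands": [[0.9,[0,0,0.09],[0,0,0]],[0.9,[-0.02,0.06,0.05],[0,0,0.01]],[0.9,[-0.04,0.12,0],[0,0,0.017]],[0.9,[-0.04,0.12,0],[0,0,0.017]],[0.9,[-0.04,0.12,0],[0,0,0.017]],[0.9,[-0.04,0.12,0],[0,0,0.017]],[0.9,[-0.04,0.12,0],[0,0,0.017]],[0.9,[-0.04,0.12,0],[0,0,0.017]],[0.9,[-0.04,0.12,0],[0,0,0.017]],[0.9,[-0.02,0.06,0],[0,0,0.01]],[0.9,[0,0,0],[0,0,0]],[0.9,[0,0,0],[0,0,0]]]}}

```text
clock: 38.1
tool_pos: [0.4315, 0.3617, 0.2076]
orientation: [180.0, -0.1, 141.8]
force: [-0.8, 0.0, -2.5]
opening: 0.0335
```

```bash
python3 d.py .4324 .3623 .12 141.2; python3 cart.py 18
```

```text
t 38.1 pos [0.4315 0.3617 0.2076] rpy [ 1.7998e+02 -1.2000e-01  1.4183e+02] open 0.0335 F [-0.8  0.  -2.5] j [ 60.  11. -15.  -0. -64. -98.]
units shift [ 0.004  0.003 -0.35 ] mm [  0.9   0.6 -87.6] turn units [-0.0003 -0.0002 -0.0017] deg [-0.1 -0.1 -0.6]
low z 0.046 label [0.6771 0.2728] [0.678  0.2737] [0.045 0.043] yaw 3.9 centre [0.5862 0.2675]
tall z 0.078 label [0.6561 0.1028] [0.656  0.1028] [0.044 0.042] yaw 2.4 centre [0.5516 0.0984]
mid z 0.061 label [ 0.6465 -0.0466] [ 0.6468 -0.0471] [0.044 0.042] yaw 1.9 centre [ 0.5489 -0.0503]
low z 0.03 label [0.5803 0.2665] [0.5787 0.2667] [0.087 0.024] yaw 4.0 centre [0.4869 0.2603]
low z 0.03 label [0.5492 0.0993] [0.5489 0.0996] [0.089 0.024] yaw 2.5 centre [0.457  0.0956]
low z 0.029 label [ 0.5463 -0.0452] [ 0.5461 -0.0457] [0.085 0.027] yaw 1.4 centre [ 0.4541 -0.0479]
```

View pics/top18.png

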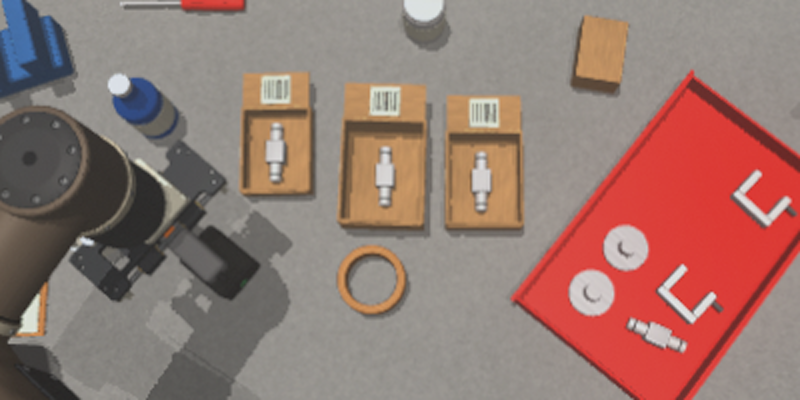

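```bash
python3 cart.py 19; python3 d.py .4324 .3623 .12 141.2; python3 -c "
from h import *
for f in ['side0','side13','side15']:
  s=load(f+'.npz'); hsv=cv2.cvtColor(s['color'],cv2.COLOR_BGR2HSV)
"
```

```text
low z 0.046 label [0.677  0.2729] [0.678  0.2737] [0.045 0.043] yaw 3.9 centre [0.5862 0.2675]
tall z 0.077 label [0.656  0.1028] [0.656  0.1028] [0.044 0.042] yaw 2.4 centre [0.5516 0.0984]
mid z 0.061 label [ 0.6465 -0.0466] [ 0.6468 -0.0471] [0.044 0.042] yaw 1.9 centre [ 0.5489 -0.0503]
low z 0.03 label [0.581  0.2665] [0.5802 0.2668] [0.09  0.024] yaw 4.0 centre [0.4884 0.2604]
low z 0.029 label [0.5493 0.0991] [0.549  0.0981] [0.089 0.027] yaw 2.7 centre [0.4571 0.0938]
low z 0.029 label [ 0.5463 -0.0452] [ 0.5461 -0.0457] [0.085 0.027] yaw 1.4 centre [ 0.4541 -0.0479]
t 38.2 pos [0.4318 0.361  0.2077] rpy [ 1.7997e+02 -1.2000e-01  1.4177e+02] open 0.0338 F [-0.   0.4 -2.2] j [ 60.  11. -15.  -0. -64. -98.]
units shift [ 0.002  0.005 -0.351] mm [  0.6   1.3 -87.7] turn units [-0.0003 -0.0002 -0.0016] deg [-0.1 -0.1 -0.6]
```

Run:
```python
from plant import snapshot
from h import *
s=snapshot('side');np.savez('side19.npz',**s);cv2.imwrite('pics/side19.png',cv2.resize(s['color'][130:300,200:420],None,fx=3.5,fy=3.5))
for n in (15,16,17,19):
    c=cv2.imread(f'pics/side{n}.png'); h=cv2.cvtColor(c,cv2.COLOR_BGR2HSV); m=((h[...,1]<80)&(h[...,2]>160)).astype(np.uint8)
    m[:,:260]=0;m[:,345:]=0;m[:235]=0;m[310:]=0
    v,u=np.nonzero(m); print(n,len(u),u.mean().round(1),v.mean().round(1))
```

```text
15 1687 294.4 268.3
16 1674 294.1 268.6
17 1725 294.4 268.4
19 7 260.6 276.4
```

Call:
{"api": "send_rows", "payload": {"commands": [[0.9,[0.002,0.012,-0.08],[0,0,-0.0015]],[0.9,[0,0,-0.12],[0,0,0]],[0.9,[0,0,-0.12],[0,0,0]],[0.9,[0,0,-0.04],[0,0,0]],[0.9,[0,0,0],[0,0,0]],[0.9,[0,0,0],[0,0,0]]]}}

```text
clock: 38.85
tool_pos: [0.4357, 0.3607, 0.1188]
orientation: [179.7, -0.1, 140.7]
force: [0.1, -0.7, -2.6]
opening: 0.0338
```

```bash
python3 d.py .4324 .3623 .078 141.2
```

```text
t 38.85 pos [0.4357 0.3607 0.1188] rpy [ 1.7966e+02 -8.0000e-02  1.4069e+02] open 0.0338 F [ 0.1 -0.7 -2.6] j [ 59.  16. -22.  -0. -52. -99.]
units shift [-0.013  0.007 -0.163] mm [ -3.3   1.6 -40.8] turn units [-0.0009  0.0004  0.0014] deg [-0.3  0.2  0.5]
```

Call:
{"api": "send_rows", "payload": {"commands": [[0.9,[-0.013,0.008,-0.05],[-0.0009,0.0004,0.0014]],[0.9,[0,0,-0.06],[0,0,0]],[0.9,[0,0,-0.025],[0,0,0]],[0.9,[0,0,0],[0,0,0]],[0.9,[0,0,0],[0,0,0]]]}}

```text
clock: 39.35
tool_pos: [0.434, 0.3654, 0.0877]
orientation: [179.6, 0.0, 141.3]
force: [0.5, 1.2, -2.2]
opening: 0.0338
```

```bash
python3 d.py .4324 .3623 .0775 141.2
```

```text
t 39.35 pos [0.434  0.3654 0.0877] rpy [1.7959e+02 1.0000e-02 1.4128e+02] open 0.0338 F [ 0.5  1.2 -2.2] j [ 60.  18. -24.   0. -48. -99.]
units shift [-0.006 -0.012 -0.041] mm [ -1.6  -3.1 -10.2] turn units [-0.0009  0.0007 -0.0002] deg [-0.3  0.3 -0.1]
```

Call:
{"api": "send_rows", "payload": {"commands": [[0.9,[-0.006,-0.012,-0.02],[-0.0009,0.0007,0]],[0.9,[0,0,-0.016],[0,0,0]],[0.9,[0,0,0],[0,0,0]],[0.9,[0,0,0],[0,0,0]]]}}

```text
clock: 39.75
tool_pos: [0.4328, 0.3629, 0.0793]
orientation: [179.9, 0.0, 141.3]
force: [0.1, -0.2, -2.9]
opening: 0.0336
```

```bash
python3 d.py .4324 .3623 .0775 141.2
```

```text
t 39.75 pos [0.4328 0.3629 0.0793] rpy [1.7991e+02 1.0000e-02 1.4131e+02] open 0.0336 F [ 0.1 -0.2 -2.9] j [ 60.  18. -24.   0. -47. -99.]
units shift [-0.002 -0.003 -0.007] mm [-0.4 -0.6 -1.8] turn units [-0.0002  0.0002 -0.0003] deg [-0.1  0.1 -0.1]
```

Call:
{"api": "send_rows", "payload": {"commands": [[0.9,[-0.002,-0.003,-0.008],[0,0,0]],[0.9,[0,0,0],[0,0,0]],[0.9,[0,0,-0.002],[0,0,0]],[0.9,[0,0,0],[0,0,0]]]}}

```text
clock: 40.15
tool_pos: [0.4325, 0.3624, 0.077]
orientation: [179.9, 0.0, 141.3]
force: [0.6, 0.8, -2.3]
opening: 0.0338
```

```bash
python3 d.py .4324 .3623 .0769 141.2
```

```text
t 40.15 pos [0.4325 0.3624 0.077 ] rpy [1.7987e+02 1.0000e-02 1.4131e+02] open 0.0338 F [ 0.6  0.8 -2.3] j [ 60.  18. -24.   0. -47. -99.]
units shift [-0.    -0.    -0.001] mm [-0.1 -0.1 -0.1] turn units [-0.0003  0.0003 -0.0003] deg [-0.1  0.1 -0.1]
```

Call:
{"api": "send_rows", "payload": {"commands": [[0.9,[0,0,-0.003],[0,0,0]],[0.9,[0,0,0],[0,0,0]],[0.55,[0,0,0],[0,0,0]],[0.4,[0,0,0],[0,0,0]],[0.3,[0,0,0],[0,0,0]],[0.3,[0,0,0],[0,0,0]],[0.3,[0,0,0.04],[0,0,0]],[0.3,[0,0,0.12],[0,0,0]],[0.3,[0,0,0.14],[0,0,0]],[0.3,[0,0,0.14],[0,0,0]],[0.3,[0,0,0.08],[0,0,0]],[0.3,[0,0,0],[0,0,0]]]}}

```text
clock: 41.35
tool_pos: [0.433, 0.3619, 0.2159]
orientation: [179.8, 0.1, 141.4]
force: [0.1, -0.2, -0.9]
opening: 0.0613
```

```bash
python3 d.py .4324 .2 .25 141.2;  python3 - <<'E'
from plant import snapshot
from h import *
s=snapshot('wrist');np.savez('wrist20.npz',**s);cv2.imwrite('pics/wrist20.png',s['color'])
E
```

```text
t 41.35 pos [0.433  0.3619 0.2159] rpy [1.7976e+02 1.0000e-01 1.4136e+02] open 0.0613 F [ 0.1 -0.2 -0.9] j [ 60.  10. -15.   0. -65. -99.]
units shift [-0.002 -0.648  0.136] mm [  -0.6 -161.9   34.1] turn units [-0.0004  0.0006 -0.0005] deg [-0.1  0.2 -0.2]
```

View pics/wrist20.png

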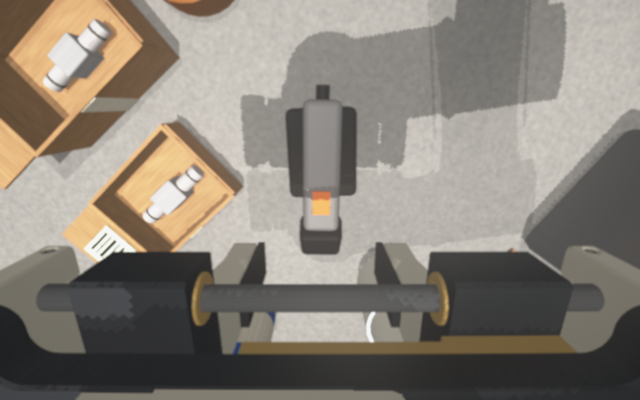

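Call:
{"api": "send_rows", "payload": {"commands": [[0.3,[0,0,0.12],[0,0,0]],[0.3,[0,-0.05,0.12],[0,0,0]],[0.3,[0,-0.12,0.1],[0,0,0]],[0.3,[0,-0.14,0],[0,0,0]],[0.3,[0,-0.14,0],[0,0,0]],[0.3,[0,-0.14,0],[0,0,0]],[0.3,[0,-0.14,0],[0,0,0]],[0.3,[0,-0.14,0],[0,0,0]],[0.3,[0,-0.14,0],[0,0,0]],[0.3,[0,-0.14,0],[0,0,0]],[0.3,[0,-0.06,0],[0,0,0]],[0.3,[0,0,0],[0,0,0]]]}}

```text
clock: 42.6
tool_pos: [0.4254, 0.0451, 0.2932]
orientation: [-179.3, -0.1, 141.4]
force: [-1.0, 0.4, -0.1]
opening: 0.0618
```

```bash
python3 cart.py 21
python3 - <<'E'
from plant import snapshot
from h import *
s=snapshot('side');cv2.imwrite('pics/side21.png',s['color'])
s=load("top21.npz"); hsv=cv2.cvtColor(s["color"],cv2.COLOR_BGR2HSV); W=deproj(s).reshape(400,640,3)
reg=np.zeros((400,640),bool); reg[215:275,172:235]=1
m=(reg&(np.abs(W[...,2]-.102)<.008)&(hsv[...,2]>75)).astype(np.uint8)
n,l,st,c=cv2.connectedComponentsWithStats(m); k=1+np.argmax(st[1:,4]); v,u=np.nonzero(l==k)
P=onplane(s,np.c_[u,v],.102)[:,:2].astype(np.float32); print("handle top",len(u),np.median(W[v,u,2]),cv2.minAreaRect(P))
A=np.c_[P,np.ones(len(P))]; print("slope",np.linalg.lstsq(A,W[v,u,2],rcond=None)[0])
E
```

```text
low z 0.046 label [0.677  0.2729] [0.678  0.2737] [0.045 0.043] yaw 3.9 centre [0.5862 0.2675]
mid z 0.061 label [ 0.6466 -0.0468] [ 0.6468 -0.0472] [0.044 0.042] yaw 1.9 centre [ 0.5489 -0.0504]
low z 0.03 label [0.5847 0.2666] [0.5863 0.2672] [0.078 0.024] yaw 4.0 centre [0.4945 0.2608]
handle top 15 0.10060708353768977 ((0.45904868841171265, 0.38261914253234863), (0.007038386072963476, 0.018199536949396133), 16.235942840576172)
slope [-1.23642925 -0.81359983  0.97875956]
```

View pics/top21.png

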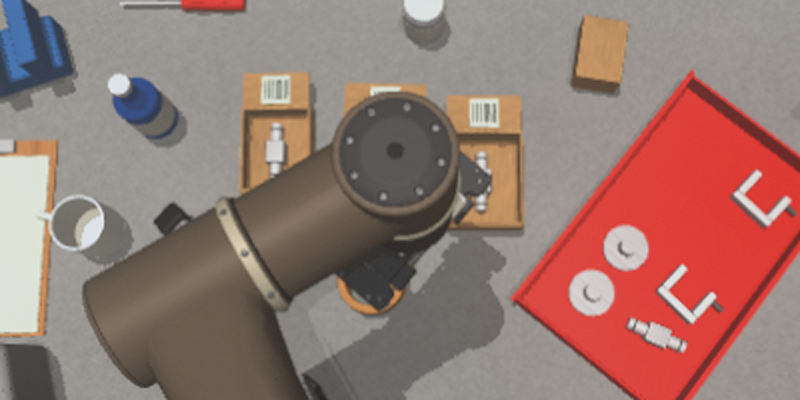

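View pics/side21.png

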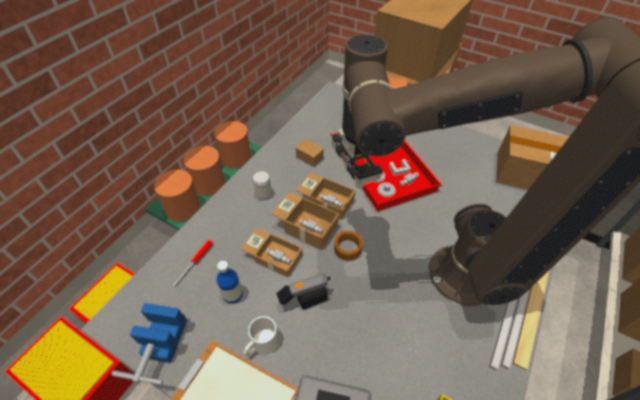

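Call:
{"api": "send_rows", "payload": {"commands": [[0.3,[0,-0.1,0],[0,0,0]],[0.3,[0,-0.15,0],[0,0,0]],[0.3,[0,-0.15,0],[0,0,0]],[0.3,[0,-0.15,0],[0,0,0]],[0.3,[0,-0.15,0],[0,0,0]],[0.3,[0,-0.15,0],[0,0,0]],[0.3,[0,-0.15,0],[0,0,0]],[0.3,[0,-0.15,0],[0,0,0]],[0.3,[0,-0.15,0],[0,0,0]],[0.3,[0,-0.15,0],[0,0,0]],[0.3,[0,0,0],[0,0,0]]]}}

```text
clock: 43.8
tool_pos: [0.4302, -0.3189, 0.2887]
orientation: [-179.2, -0.4, 142.5]
force: [-1.2, -0.6, -0.3]
opening: 0.0616
```

```bash
python3 cart.py 22
python3 - <<'E'
from h import *
s=load("top22.npz"); hsv=cv2.cvtColor(s["color"],cv2.COLOR_BGR2HSV); W=deproj(s).reshape(400,640,3)
reg=np.zeros((400,640),bool); reg[215:275,172:235]=1
m=(reg&(np.abs(W[...,2]-.102)<.008)&(hsv[...,2]>75)).astype(np.uint8)
n,l,st,c=cv2.connectedComponentsWithStats(m); k=1+np.argmax(st[1:,4]); v,u=np.nonzero(l==k)
P=onplane(s,np.c_[u,v],.102)[:,:2].astype(np.float32); print("handle top",len(u),np.median(W[v,u,2]),cv2.minAreaRect(P))
A=np.c_[P,np.ones(len(P))]; print("slope",np.linalg.lstsq(A,W[v,u,2],rcond=None)[0])
E
```

```text
low z 0.046 label [0.6771 0.2727] [0.678  0.2737] [0.045 0.043] yaw 3.9 centre [0.5862 0.2675]
tall z 0.077 label [0.6561 0.1028] [0.656  0.1028] [0.044 0.042] yaw 2.4 centre [0.5516 0.0984]
mid z 0.061 label [ 0.6465 -0.0465] [ 0.6468 -0.0471] [0.044 0.042] yaw 1.9 centre [ 0.5489 -0.0503]
low z 0.03 label [0.5802 0.266 ] [0.5802 0.2668] [0.09  0.024] yaw 4.0 centre [0.4884 0.2604]
low z 0.029 label [0.5487 0.0991] [0.549  0.0981] [0.089 0.027] yaw 2.7 centre [0.4571 0.0938]
low z 0.029 label [ 0.5463 -0.045 ] [ 0.5461 -0.0457] [0.085 0.027] yaw 1.4 centre [ 0.4541 -0.0479]
handle top 477 0.10326727894669063 ((0.4177842438220978, 0.34205541014671326), (0.12096615135669708, 0.03284658491611481), 50.70858383178711)
slope [-0.01352866  0.02467322  0.10023483]
```

View pics/top22.png

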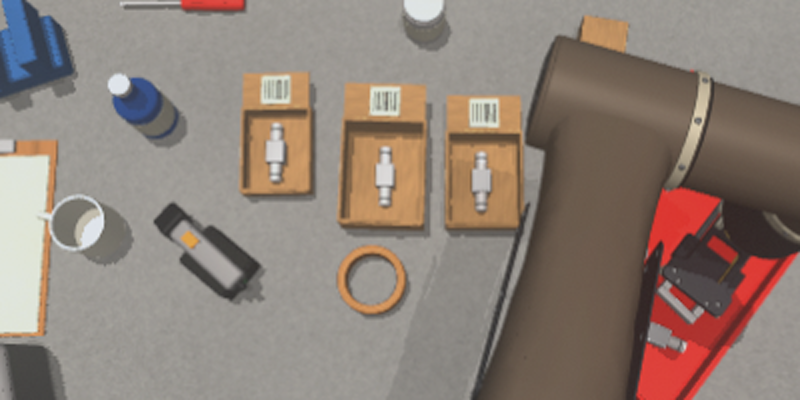

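```bash
python3 -c "
from plant import order
print(order.close_job())"
```

```text
the job is handed in; nothing more can be done
None
```

I finished the task and handed the job in at about 44 s of robot time. I don't know the verdict, since the interface doesn't report one.

**What I did:** I put one spigot each into the middle, tall and low cartons. Then I scanned the labels from low to mid to tall, holding each for more than 2 s at about 10 cm. The aim was within about 6 mm of the label centre during the holds and within 3 mm at the end of each. I laid the scanner back on its stand, let go and moved the arm clear.

**Last checks:**
- **Spigots:** The final top picture shows one spigot lying flat near the centre of each carton. The spare spigot and the other parts were still in the crate. In that last picture the arm hid part of the crate, but it was all visible in the earlier view after the last scan.
- **Scanner:** It lies within about 2 mm of where it started, level and at the same angle.
- **Bystanders:** All are where they were by eye in the pictures. I didn't measure them again.

**One disagreement:** The tall carton moved about 10 mm in −y after its scan. Side pictures from before and during that scan show its label still in place, so it moved later, while I was carrying the scanner back. That fits the announced knock, though it is less than the "few centimetres" stated. Its spigot is still well inside, so I left the carton there.

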